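# Pack the gelato carrier and bolt it shut

## Task

Pack the metal carrier for delivery: draw its barrel bolt fully back, lay the blue cold plate flat at the bottom of the pocket, then stack every gelato tub that is there squarely on top of it (any order), and set the white lid on so that it sits flat and fully down. Then slide the bolt fully across over the lid and swing its red handle all the way down into the notch. Do not knock over or shove away the mug, the jar or the tin on the table.

Things in the scene. Friction and masses are not known exactly. Their poses are not given: they have to be found in the camera images.
- carrier: fixed upright metal carrier; origin on the table under the pocket's centre, x the pocket's long axis, towards the bolt's end, z up. Pocket 145 (x) x 67 mm, floor 24 mm up, end walls, corner lips reaching 14 mm in along the long sides; between them those sides are open over 117 mm for fingers (only a floor block 54 mm wide and a base 8 mm high, 92 mm wide are there)
- mouth (a point): centre of the pocket's mouth, level with the rim, 160 mm above the table, on which the lid rests. From 140 mm up to the rim the walls flare outwards by 7 mm each side as a lead-in. The pocket holds the cold plate and up to three tubs below the lid
- notch (a point): the notch, in a fence beside the bolt (y = -26 to -14 mm of the carrier, top 192 mm up); 16 mm wide along x, this point at its middle (x 120, y -20, z 176 mm). Bolt bracket: x 89 to 200 mm, 56 mm wide, top 158 mm up; bearing blocks on it at x 95 to 107 and 180 to 192 mm, 190 mm high
- bolt (a joint): slide of the steel barrel bolt (round, 14 mm; axis 176 mm above the table, over the carrier's x axis), m: 0 drawn back, nose 92 mm from the pocket's centre, clear of pocket and lid; 0.045 fully across, nose over the lid's end, handle at the notch. Moves along the carrier's -x as it grows; friction 3 N, stays where left. Starts half across, in the way of the load
- handle (a joint): turn of the handle about the bolt's axis, rad: 0 upright, 1.57 level towards the carrier's -y, down in the notch. The fence stops it at about 0.45 unless the bolt is within 3 mm of fully across; in the notch it locks the bolt. Turns lightly (1 N at the knob), stays where left
- knob (a point): centre of the red knob on the handle's end, 55 mm from the bolt's axis: cylinder 22 mm across, 22 mm long, its length (this point's x) along the bolt, so fingers closing along the bolt can hold it and swing it. At the carrier's x = 165 mm with the bolt back, 120 mm across. This point's z points outwards along the handle
- tub1_c (a point): lidded gelato tub, white, lid red, a solid block 140 (its x) x 62 (its y) x 32 mm high; the point is its centre, z up. It may be absent. Weighs about 0.3 kg
- tub2_c (a point): lidded gelato tub, white, lid yellow, a solid block 140 (its x) x 62 (its y) x 32 mm high; the point is its centre, z up. It may be absent. Weighs about 0.3 kg
- tub3_c (a point): lidded gelato tub, white, lid green, a solid block 140 (its x) x 62 (its y) x 32 mm high; the point is its centre, z up. It may be absent. Weighs about 0.3 kg
- tub4_c (a point): lidded gelato tub, white, lid orange, a solid block 140 (its x) x 62 (its y) x 32 mm high; the point is its centre, z up. It may be absent. Weighs about 0.3 kg
- plate_c (a point): blue cold plate, a solid block 140 (its x) x 62 (its y) x 22 mm high; the point is its centre, z up. Weighs about 0.35 kg
- lid_rib (a point): centre of the black grip rib on the white lid: rib 60 (x) x 14 (y) x 28 mm high on a plate 176 x 80 x 6 mm, below it a plug 147 x 69 x 10 mm that enters the mouth. The point is 14 mm above the plate's top, 30 mm above the plug's underside, 180 mm above the table when seated on the rim; z up. Fits either way round. About 0.3 kg
- mug: bystander, to be left alone: white mug, 80 mm across, 90 mm high, origin at its foot
- jar: bystander, to be left alone: amber jar, 72 mm across, 110 mm high, origin at its foot
- can: bystander, to be left alone: tin, 74 mm across, 110 mm high, origin at its foot
Not all that is in view belongs to the job. What is shaped like the part that bears lid_rib but pink is not meant.

How it is judged:
By the outcome, as a careful person would: the job done as asked, in the order asked, and still so for the second after the job is handed in, with the robot touching nothing.
Of tub1, tub2, tub3, tub4 only 2 to 3 are there at a start; the rules pass over those that are not, and their reading is None.
At some moment in a run one of tub1, tub2, tub3, tub4, plate, lid may be knocked a few centimetres aside while the robot is not near it.
Once in a run the grip may slacken for a moment while it holds something.
It also fails if it takes over 210 s, if anything falls off the work surface, if the arm or the gripper's body presses on something with over 40 N, if the wrist force passes 120 N, or if a joint passes its speed limit or range.

## Robot

A 7-joint arm with a two-finger parallel gripper is mounted at the origin on the work surface. World frame = base frame: x ahead of the robot, y to its left, z up, the work surface at z = 0. Lengths are in m, angles in rad, forces in N, time in s.
With the tool pointing down it reaches from about 0.35 to 0.9 m from the base axis. Payload 8.1 kg.
Tool frame: the origin (TCP) lies on the centre line of the jaws, within the pads' length; the fingertips stand 19 mm ahead of it and the grasp point (between the pads) is the TCP; z points along the fingers, y is the direction in which the jaws open and shut (so a half turn about z gives the same grasp; the last joint's range is limited). The gripper opens to 92 mm and grips with 3 to 60 N. Pads are 19 mm wide; open, the fingers measure 130 mm over their backs; the gripper's body (75 mm by 190 mm) begins 47 mm behind the grasp point.
Start: joints at [1.183, 0.434, 0.025, 1.573, -0.012, 1.134, -0.075], TCP at [0.176, -0.6, 0.246] pointing down, gripper open.
Joint ranges: [-2.62, 2.62], [-0.44, 2.09], [-1.27, 1.32], [0.08, 2.57], [-1.32, 4.46], [0.12, 2], [-2.74, 2.74]. Speed limits (rad/s): [2.22, 2.22, 3.01, 3.01, 3.14, 3.14, 3.14].

## Interface

Orientations are given as a rotation vector (axis times angle).
In Python, from cell import monitor, imaging, workorder, outline_of gives the robot as it stands.
- The arm moves only by the tool move_arm, never from a script. Its argument "series" is a list of rows, each a list of 6 numbers: the shift along the world's x, y, z in cm, then the turn, a rotation vector about the world's x, y, z in degrees. A call has 1 to 8 rows; each row shifts and turns the commanded pose from where the row before left it; what a row does not reach is not made up. A row lasts 1/10 s, in which the tool goes at most 50 mm and 8.59 degrees, less where a joint would pass 70% of its speed; a pose out of reach is approached as far as the arm can. A call with a gripper value outside its range is refused whole. "grip" is the opening, from 0 (shut) to 1 (fully open), set as the call begins (left out, the last holds). The fingers move at their own pace and stop on an object; "force" is the grip in N (left out, the last holds). Time passes only in rows, so rows that do not move let the fingers close. It gives the time, the measured TCP pose, the force and the opening at its end, in the units of the state.
- monitor.observe(): the state, without advancing time (a new reading comes with each control period).
- imaging.get_image(name): name is "scene" or "top"; returns a dict with "color" (384x512x3 uint8, red, green, blue), "fx", "fy", "cx", "cy" (pixels), "dist_coeffs" ([k1, k2, p1, p2, k3] as OpenCV has them; the pictures are not rectified), "rvec" (rotation vector, rad) and "tvec" (3), from world to camera coordinates, as OpenCV has them. Camera axes: x right, y down, z forward; pixel columns grow to the right and rows downward; lengths in m; the calibration is good to about 2 mm. A picture is of the moment at which its call begins. There is no depth.
- workorder.sign_off(): hands the job in, once; it reports no verdict.
Trained networks look in the newest picture that a camera, given by its name, has taken for a name from the list of things; names that differ only in an ending like _2 or _b are one class to them, and where a whole thing is asked for, a point or a joint stands for the part that bears it (a point fixed in the world has none). Each returns a list of dicts, best first, with "p" (0 to 1); they miss things now and then, are a little off and sometimes report something else, mostly with a low value. They report only what shows in the picture. A call takes as long as a camera call. They do not tell look-alikes from the thing itself.
- outline_of(camera, thing): "mask" (384x512 bool, what is visible of it) and "rect" ([left, top, width, height] in pixels, round what is visible of it).
The state is a dict: "clock": time; "joints": joint angles; "dq": joint speeds; "joint_efforts": joint torques, N m; "position": TCP position; "ee_rot": TCP orientation; "force": force on the tool from outside, world axes, zero at the start; "ft_torque": the same for the moment, N m; "width": opening from 0.0 (shut) to 1.0 (fully open).
Only numpy, scipy, OpenCV 4.12 (cv2) and the standard library are available. Lean on these libraries where they do the work, as an engineer would, in place of code of your own. Each camera call takes 0.05 s, during which the arm holds its last target. There are 200 camera calls.

## Working session

There is one attempt and no reset: what is moved stays moved. The work goes in short steps, Python scripts to look and compute and a tool call to move; the robot and the scene stay as the last step left them, time stands still between calls to the robot, and variables do not carry over. Pictures are saved under pics/ and viewed, about 12 in all and at most 16, crops included, and the job is handed in when it is done.

Besides the shell and the picture viewer there is one more tool, called by a JSON object that holds its "method" and its "body", one argument or row to a line. move_arm: Moves the arm, as the interface text tells. Its arguments: {"type":"object","properties":{"series":{"type":"array"},"grip":{"type":"number"},"force":{"type":"number"}},"required":["series"]}

```bash
ls; mkdir -p pics
cat > h.py <<'E'
import numpy as np, cv2
from cell import monitor, imaging, workorder, outline_of
def save(im,name): cv2.imwrite('pics/'+name,cv2.cvtColor(im,cv2.COLOR_RGB2BGR))
def K(d): return np.array([[d['fx'],0,d['cx']],[0,d['fy'],d['cy']],[0,0,1.]])
def proj(d,P): return cv2.projectPoints(np.array(P,float).reshape(-1,1,3),np.array(d['rvec'],float),np.array(d['tvec'],float),K(d),np.array(d['dist_coeffs'],float))[0].reshape(-1,2)
def back(d,uv,z):
    n=cv2.undistortPoints(np.array(uv,float).reshape(-1,1,2),K(d),np.array(d['dist_coeffs'],float)).reshape(-1,2)
    R=cv2.Rodrigues(np.array(d['rvec'],float))[0]; t=np.array(d['tvec'],float).ravel()
    c=-R.T@t; r=np.c_[n,np.ones(len(n))]@R
    return c+r*((z-c[2])/r[:,2])[:,None]
E
cat > a.py <<'E'
from h import *
s=monitor.observe(); print({k:np.round(v,3) for k,v in s.items()})
for c in ('top','scene'):
    d=imaging.get_image(c); save(d['color'],c+'0.png')
    R=cv2.Rodrigues(np.array(d['rvec'],float))[0]; print(c,(-R.T@np.array(d['tvec']).ravel()).round(3), d['fx'])
    for n in ['carrier','knob','tub1_c','tub2_c','tub3_c','tub4_c','plate_c','lid_rib','mug','jar','can']:
        for o in outline_of(c,n)[:3]:
            r=cv2.minAreaRect(np.argwhere(o['mask'])[:,::-1].astype(np.float32)) if o['mask'].any() else None
            print(n,round(o['p'],2),o['rect'],[np.round(x,1) for x in r] if r else None)
E
python3 a.py
```

```text
pics
{'clock': np.float64(0.0), 'joints': array([ 1.183,  0.435,  0.025,  1.574, -0.012,  1.134, -0.075]), 'dq': array([ 0.   ,  0.   , -0.001,  0.001,  0.003,  0.001,  0.   ]), 'joint_efforts': array([-1.0000e-03, -6.6786e+01,  9.8400e-01, -3.1446e+01, -6.1000e-02,
        4.3000e-02,  0.0000e+00]), 'position': array([ 0.175, -0.599,  0.245]), 'ee_rot': array([-3.108e+00, -4.460e-01,  1.000e-03]), 'force': array([ 0.821,  0.223, -0.007]), 'ft_torque': array([-0.013, -0.036,  0.077]), 'width': np.float64(1.001)}
top [ 0.279 -0.075  1.512] 432.57832398567655
carrier 0.77 [215.8, 126.6, 35.2, 105.8] [array([231. , 178.4]), array([102. ,  29.2]), np.float64(83.2)]
knob 0.39 [219.3, 145.9, 10.0, 6.3] [array([223.8, 146.6]), array([10.7,  6.3]), np.float64(63.4)]
tub1_c 0.38 [220.9, 142.3, 7.5, 7.7] [array([224.5, 146. ]), array([7., 8.]), np.float64(0.0)]
tub2_c 0.81 [121.2, 181.1, 18.6, 44.7] [array([130.8, 202. ]), array([39.9, 17.3]), np.float64(87.8)]
tub3_c 0.57 [164.9, 194.7, 27.3, 46.8] [array([178.1, 216.1]), array([41.2, 19.3]), np.float64(85.2)]
tub4_c 0.84 [294.5, 198.2, 24.0,
[... 1316 characters left out ...]
(68.2)]
plate_c 0.73 [172.6, 201.9, 37.8, 23.0] [array([191.1, 213.2]), array([16. , 40.3]), np.float64(76.0)]
lid_rib 0.69 [186.2, 164.2, 42.5, 23.8] [array([207.8, 174.5]), array([14.2, 42.3]), np.float64(70.7)]
mug 0.81 [278.8, 303.8, 29.8, 46.5] [array([293.2, 325.7]), array([30.5, 49.5]), np.float64(5.7)]
mug 0.31 [216.8, 181.9, 39.5, 19.5] [array([237. , 191.6]), array([14.3, 36.6]), np.float64(76.0)]
jar 0.74 [156.7, 160.8, 20.5, 34.4] [array([165.5, 178. ]), array([32., 19.]), np.float64(90.0)]
jar 0.59 [223.5, 196.8, 9.5, 18.9] [array([229.5, 206. ]), array([18.,  7.]), np.float64(90.0)]
can 0.78 [240.7, 144.7, 16.1, 33.9] [array([250.5, 161. ]), array([30., 17.]), np.float64(90.0)]
```

Run:
```python
import cv2
a=cv2.imread('pics/top0.png')[110:300,100:430]; cv2.imwrite('pics/t1.png',cv2.resize(a,(792,456),interpolation=cv2.INTER_CUBIC))
a=cv2.imread('pics/scene0.png')[120:360,140:380]; cv2.imwrite('pics/s1.png',cv2.resize(a,(600,600),interpolation=cv2.INTER_CUBIC))
```

```text
(no output)
```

View pics/t1.png

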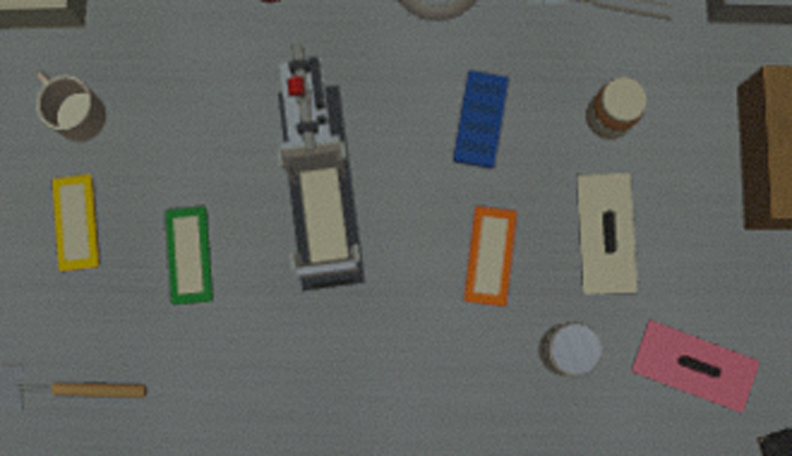

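View pics/s1.png

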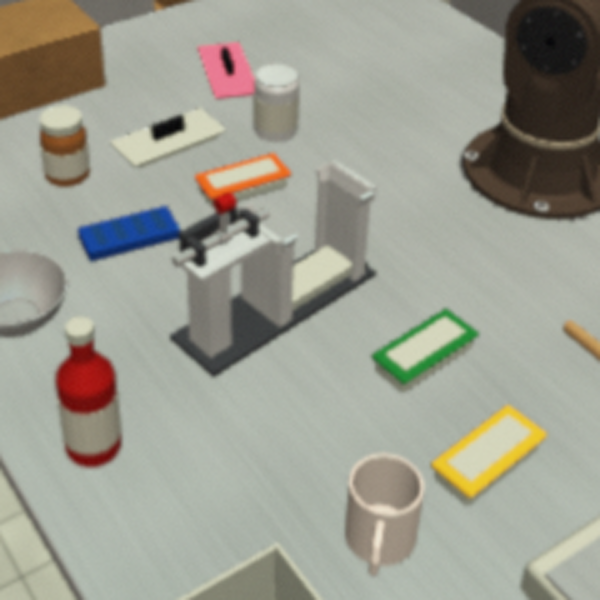

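```bash
cat >> h.py <<'E'
from scipy.optimize import minimize
def box(p,L,W,z0,z1):
    x,y,a=p; c,s=np.cos(a),np.sin(a)
    return np.array([[x+c*i*L/2-s*j*W/2,y+s*i*L/2+c*j*W/2,z] for z in (z0,z1) for i in(-1,1) for j in(-1,1)])
def hullmask(d,P,S=4):
    h=cv2.convexHull(((proj(d,P)+.5)*S-.5).astype(np.float32)).astype(np.int32)
    m=np.zeros((384*S,512*S),np.uint8); cv2.fillConvexPoly(m,h,1)
    return cv2.resize(m.astype(np.float32),(512,384),interpolation=cv2.INTER_AREA)
def fit(views,parts,p0):
    # views: (d,mask); parts: list of (L,W,z0,z1)
    def cost(q):
        p=[q[0]/100,q[1]/100,q[2]/10]; e=0
        for d,m in views:
            r=np.max([hullmask(d,box(p,*b)) for b in parts],0); e+=1-np.minimum(r,m).sum()/np.maximum(r,m).sum()
        return e
    best=min((minimize(cost,[p0[0]*100,p0[1]*100,p0[2]*10],method='Nelder-Mead',options=dict(initial_simplex=np.array([[p0[0]*100,p0[1]*100,p0[2]*10]]*4)+k*np.array([[0,0,0],[1,0,0],[0,1,0],[0,0,1]]))) for k in (1,-1)),key=lambda r:r.fun)
    q=best.x; return np.array([q[0]/100,q[1]/100,q[2]/10]),best.fun
PARTS={'tub2_c':[(.14,.062,0,.032)],'tub3_c':[(.14,.062,0,.032)],'tub4_c':[(.14,.062,0,.032)],'plate_c':[(.14,.062,0,.022)],'lid_rib':[(.147,.069,0,.01),(.176,.08,.01,.016),(.06,.014,.016,.044)],}
def start(d,m,z):
    r=cv2.boxPoints(cv2.minAreaRect(np.argwhere(m)[:,::-1].astype(np.float32))); w=back(d,r,z)[:,:2]
    e=[w[1]-w[0],w[2]-w[1]]; e=max(e,key=np.linalg.norm); a=np.arctan2(e[1],e[0]); a=(a+np.pi/2)%np.pi-np.pi/2
    return [*w.mean(0),a]
E
cat > b.py <<'E'
from h import *
D={c:imaging.get_image(c) for c in('top','scene')}
seed={'scene':{'tub2_c':0,'tub3_c':0,'tub4_c':0,'plate_c':0,'lid_rib':0}}
for n in PARTS:
    o={c:outline_of(c,n) for c in D}
    o['top']=o['top'][0]['mask'] if o['top'] else None
    if o['top'] is None: print(n,'missing'); continue
    p0=start(D['top'],o['top'],.03)
    p,f=fit([(D['top'],o['top'])],PARTS[n],p0); print(n,'top',p.round(4),round(f,3))
    u=proj(D['scene'],[p[0],p[1],.02])[0]
    for k in o['scene']:
        ys,xs=np.nonzero(k['mask'])
        if len(xs) and np.hypot(xs.mean()-u[0],ys.mean()-u[1])<10:
            p2,f2=fit([(D['scene'],k['mask'])],PARTS[n],p); print('   scene',p2.round(4),round(f2,3))
            p3,f3=fit([(D['top'],o['top']),(D['scene'],k['mask'])],PARTS[n],p); print('   both',p3.round(4),round(f3,3)); break
for n,z in(('mug',.09),('jar',.11),('can',.11)):
    ys,xs=np.nonzero(outline_of('top',n)[0]['mask']); print(n,back(D['top'],[[xs.mean(),ys.mean()]],z*.6).round(3))
k=outline_of('top','knob')
ys,xs=np.nonzero(k[0]['mask']); print('knob',k[0]['p'],xs.mean(),ys.mean(),back(D['top'],[[xs.mean(),ys.mean()]],.231).round(4))
for c,(x,y,w,h) in(('top',(205,120,60,120)),('scene',(200,180,100,100))):
    a=cv2.cvtColor(D[c]['color'][y:y+h,x:x+w],cv2.COLOR_RGB2BGR); S=5 if c=='top' else 6
    cv2.imwrite(f'pics/{c}_car.png',cv2.resize(a,None,fx=S,fy=S,interpolation=cv2.INTER_CUBIC))
E
python3 b.py
```

```text
tub2_c top [0.4744 0.3918 0.1313] 0.124
   scene [0.4684 0.3854 0.2006] 0.158
   both [0.4737 0.3898 0.1576] 0.297
tub3_c top [0.4271 0.2214 0.0967] 0.086
   scene [0.4253 0.2167 0.1911] 0.139
   both [0.4267 0.2198 0.1074] 0.246
tub4_c top [ 0.429  -0.2194 -0.1576] 0.089
   scene [ 0.4278 -0.2185 -0.1319] 0.197
   both [ 0.4273 -0.2197 -0.164 ] 0.291
plate_c top [ 0.6287 -0.2084 -0.178 ] 0.103
   scene [ 0.6356 -0.2038 -0.1847] 0.064
   both [ 0.633 -0.207 -0.168] 0.221
lid_rib top [ 0.2661 -0.5179  1.2108] 0.041
   scene [ 0.2716 -0.5157  1.1756] 0.087
   both [ 0.2679 -0.5177  1.2065] 0.171
mug [[0.64  0.396 0.054]]
jar [[ 0.636 -0.397  0.066]]
can [[ 0.293 -0.324  0.066]]
knob 0.44 224.01298701298703 146.32467532467533 [[0.6207 0.0433 0.231 ]]
```

View pics/top_car.png

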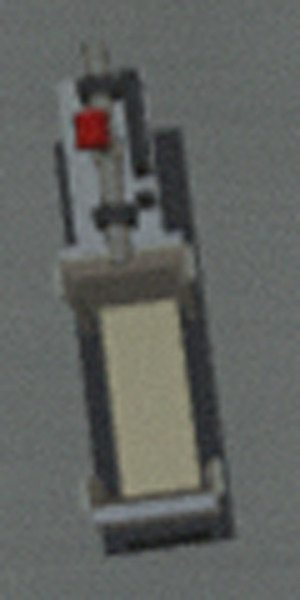

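View pics/scene_car.png

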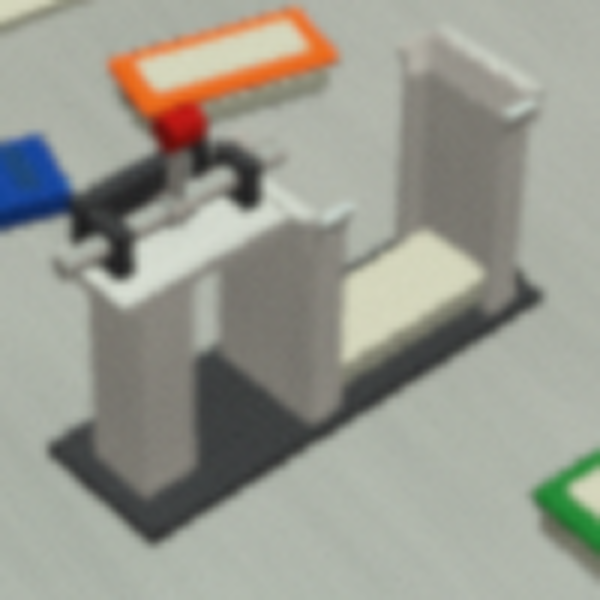

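```bash
cat > c.py <<'E'
from h import *
from scipy.optimize import least_squares
D={c:imaging.get_image(c) for c in('top','scene')}
T=lambda u,v:((u+.5)/5-.5+205,(v+.5)/5-.5+120)
S=lambda u,v:((u+.5)/6-.5+200,(v+.5)/6-.5+180)
N=None
def red(c):
    k=max(outline_of(c,'knob'),key=lambda o:o['p']); ys,xs=np.nonzero(k['mask']); return xs.mean(),ys.mean()
hs=cv2.cvtColor(D['scene']['color'],cv2.COLOR_RGB2HSV); 
def redc(c,x,y,w,h):
    a=D[c]['color'][y:y+h,x:x+w].astype(int); m=(a[...,0]>100)&(a[...,1]<60)&(a[...,2]<60); ys,xs=np.nonzero(m); return x+xs.mean(),y+ys.mean()
obs=[('top',T(80,330),N,46,8),('top',T(106,553),N,46,8),('top',T(179,128),N,-46,4),('top',T(236,535),N,-46,4),
('top',T(58,82),200,28,158),('top',T(75,240),N,28,158),('scene',S(122,305),200,28,158),
('scene',S(155,542),N,46,0),('scene',S(543,297),N,46,0),
('top',T(102,306),N,27,24),('top',T(120,493),N,27,24),('top',T(178,303),N,-27,24),('top',T(199,488),N,-27,24),('top',T(140,302),72.5,0,24),
('top',redc('top',210,135,25,25),'k',0,231),('scene',redc('scene',220,190,20,25),'k',0,231)]
nf=sum(o[2] is N for o in obs)
def res(q):
    x,y,a,kx=q[0],q[1],q[2],q[3]; f=list(q[4:]); r=[]
    for c,uv,X,Y,Z in obs:
        X=f.pop(0)*1e3 if X is N else kx*1e3 if X=='k' else X
        P=[x+(np.cos(a)*X-np.sin(a)*Y)/1e3,y+(np.sin(a)*X+np.cos(a)*Y)/1e3,Z/1e3]
        r+=list(proj(D[c],P)[0]-uv)
    return r
s=least_squares(res,[.45,.02,.1,.142]+[0]*nf,loss='soft_l1'); x,y,a,kx=s.x[:4]
print('carrier',s.x[:4].round(4)); print(np.round(np.array(res(s.x)).reshape(-1,2),1).tolist())
cs,sn=np.cos(a),np.sin(a)
W=lambda X,Y,Z:[x+(cs*X-sn*Y)/1e3,y+(sn*X+cs*Y)/1e3,Z/1e3]
def rect(x0,x1,y0,y1,z):return [W(x0,y0,z),W(x1,y0,z),W(x1,y1,z),W(x0,y1,z)]
im=[]
for c,(px,py,w,h),k in(('top',(205,120,60,120),5),('scene',(200,180,100,100),6)):
    b=cv2.resize(cv2.cvtColor(D[c]['color'][py:py+h,px:px+w],cv2.COLOR_RGB2BGR),None,fx=k,fy=k,interpolation=cv2.INTER_CUBIC)
    for R,col in((rect(-79.5,79.5,-40.5,40.5,160),(0,255,0)),(rect(-72.5,72.5,-27,27,24),(255,0,0)),(rect(89,200,-28,28,158),(0,0,255)),(rect(95,107,-14,14,190),(255,0,255)),(rect(112,128,-26,-14,192),(0,255,255)),(rect(180,192,-14,14,190),(255,0,255))):
        u=(proj(D[c],R)-[px,py]+.5)*k-.5; cv2.polylines(b,[u.astype(np.int32)],True,col,1)
    im.append(cv2.copyMakeBorder(b,0,600-b.shape[0],0,0,cv2.BORDER_CONSTANT))
o=np.hstack(im); cv2.imwrite('pics/ov.png',cv2.resize(o,(int(o.shape[1]*.88),528)))
# white lid
n='lid_rib'
for k in outline_of('top',n):
    m=k['mask']; col=np.median(D['top']['color'][m],0)
    if col.max()-col.min()<45: 
        p,f=fit([(D['top'],m)],PARTS[n],start(D['top'],m,.016)); print('white lid',p.round(4),f,col)
E
python3 c.py
```

```text
carrier [0.4819 0.0219 0.1418 0.1439]
[[-0.7, 0.1], [-0.2, 0.0], [0.2, -0.0], [-0.0, 0.0], [-0.5, -0.3], [0.1, -0.0], [0.3, 0.1], [0.0, 0.1], [0.1, 0.1], [-0.6, 0.1], [0.6, -0.1], [-0.4, 0.0], [0.4, -0.1], [-0.5, 0.2], [1.9, 0.2], [-1.1, -0.9]]
white lid [ 0.4623 -0.3912  0.0324] 0.040849924087524414 [138. 136. 115.]
```

View pics/ov.png

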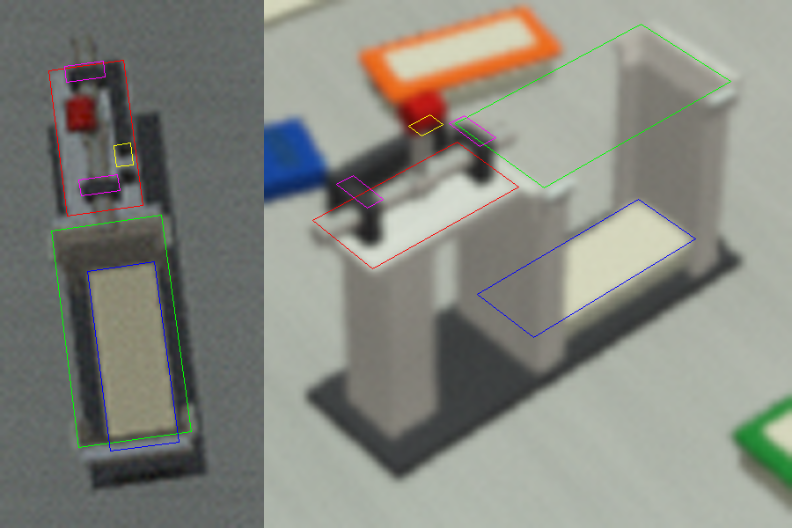

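```bash
cat >> h.py <<'E'
from scipy.spatial.transform import Rotation as Ro
from scipy.ndimage import map_coordinates
def delta(x,y,z,jaw):
    """needed shift (cm) and turn (deg, world rotvec) to TCP xyz, pointing down, jaw axis at world angle jaw (rad, mod pi)"""
    s=monitor.observe(); R=Ro.from_rotvec(s['ee_rot']).as_matrix(); best=None
    for k in (0,np.pi):
        a=jaw+k; Y=np.array([np.cos(a),np.sin(a),0]); Z=np.array([0,0,-1.]); X=np.cross(Y,Z)
        r=Ro.from_matrix(np.c_[X,Y,Z]@R.T).as_rotvec(degrees=True)
        if best is None or np.linalg.norm(r)<np.linalg.norm(best): best=r
    print('  shift cm',((np.array([x,y,z])-s['position'])*100).round(2).tolist(),'turn deg',best.round(2).tolist(),'alt -/+180')
def st():
    s=monitor.observe(); print('t',round(float(s['clock']),1),'pos',np.round(s['position'],4),'joints',np.round(s['joints'],2),'F',np.round(s['force'],1),'w',round(float(s['width'])*92,1),'mm')
E
cat > e.py <<'E'
from h import *
from scipy.optimize import least_squares
D={c:imaging.get_image(c) for c in('top','scene')}
G={c:cv2.GaussianBlur(cv2.cvtColor(D[c]['color'],cv2.COLOR_RGB2GRAY).astype(np.float32),(0,0),.7) for c in D}
W=lambda q,P:np.c_[q[0]+(np.cos(q[2])*P[:,0]-np.sin(q[2])*P[:,1])/1e3,q[1]+(np.sin(q[2])*P[:,0]+np.cos(q[2])*P[:,1])/1e3,P[:,2]/1e3]
E=[('top',(-85,-46,4),(190,-46,4)),('scene',(-90,46,0),(220,46,0)),('top',(-80,46,8),(70,46,8)),('top',(-60,27,24),(65,27,24)),('top',(-60,-27,24),(65,-27,24)),
('top',(72.5,-22,24),(72.5,22,24)),('top',(115,28,158),(195,28,158)),('scene',(200,-20,158),(200,24,158)),('scene',(115,28,158),(195,28,158))]
obs=[]
q0=np.array([.4819,.0219,.1418])
for e,(c,a,b) in enumerate(E):
    P=np.array(a)+(np.array(b)-a)*np.linspace(0,1,25)[:,None]; u=proj(D[c],W(q0,P)); t=u[-1]-u[0]; t/=np.linalg.norm(t); n=np.array([-t[1],t[0]])
    o=np.arange(-3,3.01,.1); pr=np.array([map_coordinates(G[c],[v[1]+o*n[1],v[0]+o*n[0]],order=1) for v in u])
    g=np.abs(np.gradient(pr,axis=1)); w=o[g.argmax(1)]; gm=g.mean(0); print(e,c,'mean-profile off',round(o[gm.argmax()],2),'median',np.median(w).round(2),'slope ends',np.median(w[:8]).round(2),np.median(w[-8:]).round(2))
    ok=np.abs(w-np.median(w))<.8
    obs.append((c,P[ok],(u+w[:,None]*n)[ok],n))
def res(q,skip=()): return np.concatenate([((proj(D[c],W(q,P))-u)@n)/np.sqrt(len(P)) for i,(c,P,u,n) in enumerate(obs) if i not in skip])
for sk in [(),(7,8,6),(2,),(1,)]:
    s=least_squares(res,q0,args=(sk,),loss='soft_l1',f_scale=.1); print(sk,s.x.round(4))
delta(.633,-.207,.2,-.175+np.pi/2); st()
E
python3 e.py
```

```text
0 top mean-profile off 0.2 median 0.1 slope ends -0.05 0.15
1 scene mean-profile off -0.3 median -0.3 slope ends -0.25 -0.4
2 top mean-profile off 0.0 median 0.0 slope ends -1.4 0.05
3 top mean-profile off -0.2 median -0.1 slope ends -0.2 -0.05
4 top mean-profile off 0.1 median 0.1 slope ends 0.1 0.2
5 top mean-profile off -0.2 median -0.1 slope ends -0.15 -0.25
6 top mean-profile off 0.1 median 0.5 slope ends 0.25 2.65
7 scene mean-profile off -2.6 median -2.4 slope ends 2.55 -2.45
8 scene mean-profile off -0.4 median -0.4 slope ends -0.45 -0.35
() [0.4792 0.0213 0.1449]
(7, 8, 6) [0.4815 0.0217 0.1439]
(2,) [0.4791 0.0214 0.1443]
(1,) [0.4792 0.0211 0.1447]
  shift cm [45.74, 39.28, -4.58] turn deg [0.0, 0.0, -26.34] alt -/+180
t 2.2 pos [ 0.1756 -0.5998  0.2458] joints [ 1.18  0.43  0.02  1.57 -0.01  1.13 -0.08] F [0.9 0.2 1.1] w 91.8 mm
```

```bash
cat >> h.py <<'E'
C=np.array([.4812,.0216,.144])
def cw(X,Y): return C[0]+np.cos(C[2])*X-np.sin(C[2])*Y, C[1]+np.sin(C[2])*X+np.cos(C[2])*Y
E
python3 -c "
from h import *
delta(*cw(.143,0),.32,C[2])"
```

```text
shift cm [44.71, 64.2, 7.42] turn deg [0.0, 0.0, 81.94] alt -/+180
```

{"method": "move_arm", "body": {
  "series": [
    [0,0,3.7,0,0,0],
    [0,0,3.7,0,0,0],
    [2.8,4,0,0,0,5],
    [2.8,4,0,0,0,5],
    [2.8,4,0,0,0,5],
    [2.8,4,0,0,0,5],
    [2.8,4,0,0,0,5],
    [2.8,4,0,0,0,5]
  ]
}}

```text
clock: 3.05
position: [0.3444, -0.3581, 0.3201]
ee_rot: [2.886, 1.24, 0.0]
force: [1.5, -0.2, -0.1]
width: 0.998
```

{"method": "move_arm", "body": {
  "series": [
    [2.8,4,0,0,0,5],
    [2.8,4,0,0,0,5],
    [2.8,4,0,0,0,5],
    [2.8,4,0,0,0,5],
    [2.8,4,0,0,0,5],
    [2.8,4,0,0,0,5],
    [2.8,4,0,0,0,5],
    [0,0,0,0,0,0]
  ]
}}

```text
clock: 3.85
position: [0.5422, -0.0724, 0.3199]
ee_rot: [-2.369, -2.06, -0.006]
force: [-0.8, 0.0, -0.3]
width: 0.999
```

```bash
python3 -c "
from h import *
st(); delta(*cw(.143,0),.32,C[2])"
```

```text
t 3.9 pos [ 0.5422 -0.0724  0.3199] joints [ 0.42  0.3  -0.5   1.62  0.15  1.26 -0.24] F [-0.8  0.  -0.3] w 91.9 mm
  shift cm [8.05, 11.45, 0.01] turn deg [-0.25, 0.07, 16.23] alt -/+180
```

{"method": "move_arm", "body": {
  "series": [
    [2.7,3.8,0,0,0,5.4],
    [2.7,3.8,0,0,0,5.4],
    [2.6,3.8,0,0,0,5.4],
    [0,0,-2.5,0,0,0],
    [0,0,-2.5,0,0,0],
    [0,0,-2,0,0,0],
    [0,0,-1.6,0,0,0],
    [0,0,0,0,0,0]
  ]
}}

```text
clock: 4.65
position: [0.6183, 0.0333, 0.2314]
ee_rot: [-2.07, -2.36, 0.005]
force: [-0.0, -0.2, 0.5]
width: 0.997
```

```bash
python3 -c "
from h import *
st(); delta(*cw(.143,0),.233,C[2])
d=imaging.get_image('scene'); a=d['color'][160:260,180:280]; save(cv2.resize(a,(500,500),interpolation=cv2.INTER_CUBIC),'k1.png')"
```

```text
t 4.7 pos [0.6183 0.0333 0.2314] joints [ 0.23  0.5  -0.55  1.57  0.28  1.16 -0.25] F [-0.  -0.2  0.5] w 91.7 mm
  shift cm [0.44, 0.88, 0.16] turn deg [0.05, -0.24, 0.77] alt -/+180
```

View pics/k1.png

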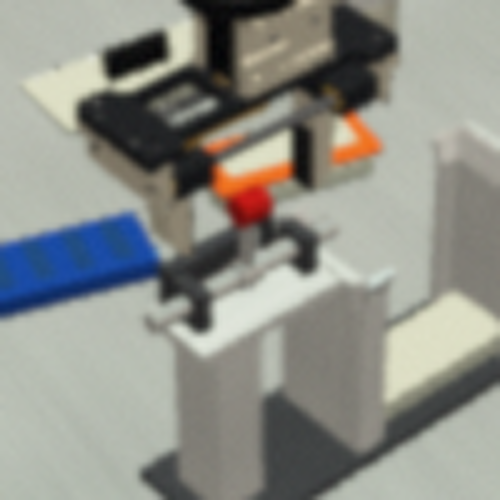

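{"method": "move_arm", "body": {
  "series": [
    [0.25,0.45,0.1,0,0,0.8],
    [0.2,0.45,0,0,0,0],
    [0,0,0,0,0,0]
  ]
}}

```text
clock: 5.0
position: [0.6248, 0.0445, 0.2359]
ee_rot: [2.053, 2.377, 0.003]
force: [0.6, -0.4, -0.3]
width: 0.997
```

{"method": "move_arm", "body": {
  "series": [
    [0,0,0,0,0,0],
    [0,0,0,0,0,0],
    [0,0,0,0,0,0],
    [0,0,0,0,0,0],
    [0,0,0,0,0,0],
    [0,0,0,0,0,0],
    [0,0,0,0,0,0],
    [0,0,0,0,0,0]
  ],
  "grip": 0,
  "force": 15
}}

```text
clock: 5.8
position: [0.6241, 0.0432, 0.2347]
ee_rot: [-2.055, -2.377, -0.0]
force: [0.7, -0.6, -0.1]
width: 0.355
```

```bash
python3 -c "
from h import *
st(); delta(*cw(.143,0),.233,C[2])"
```

```text
t 5.8 pos [0.6241 0.0432 0.2347] joints [ 0.21  0.51 -0.55  1.55  0.28  1.16 -0.25] F [ 0.7 -0.6 -0.1] w 32.7 mm
  shift cm [-0.14, -0.1, -0.17] turn deg [-0.0, -0.0, -0.06] alt -/+180
```

{"method": "move_arm", "body": {
  "series": [
    [-0.1,-0.1,-0.1,0,0,0],
    [0,0,0,0,0,0],
    [0,0,0,0,0,0],
    [0,0,0,0,0,0],
    [0,0,0,0,0,0]
  ]
}}

```text
clock: 6.3
position: [0.6231, 0.0421, 0.2337]
ee_rot: [2.055, 2.376, -0.0]
force: [1.0, 0.3, -1.1]
width: 0.238
```

```bash
python3 -c "
from h import *
st(); delta(*cw(.167,0),.234,C[2])"
```

```text
t 6.3 pos [0.6231 0.0421 0.2337] joints [ 0.21  0.51 -0.55  1.55  0.28  1.16 -0.25] F [ 1.   0.3 -1.1] w 21.9 mm
  shift cm [2.34, 0.35, 0.03] turn deg [0.0, -0.0, -0.06] alt -/+180
```

Gripped (22 mm). Draw back, slightly past the stop.

{"method": "move_arm", "body": {
  "series": [
    [0.6,0.09,0,0,0,0],
    [0.6,0.09,0,0,0,0],
    [0.6,0.09,0,0,0,0],
    [0.4,0.06,0,0,0,0],
    [0.2,0.03,0,0,0,0],
    [0,0,0,0,0,0],
    [0,0,0,0,0,0]
  ]
}}

```text
clock: 7.0
position: [0.6452, 0.0454, 0.2336]
ee_rot: [-2.053, -2.375, 0.006]
force: [-13.4, -2.5, 8.0]
width: 0.236
```

```bash
python3 -c "
from h import *
st(); delta(*cw(.167,0),.234,C[2])"
```

```text
t 7.0 pos [0.6452 0.0454 0.2336] joints [ 0.19  0.54 -0.54  1.49  0.29  1.19 -0.25] F [-13.4  -2.5   8. ] w 21.7 mm
  shift cm [0.13, 0.01, 0.04] turn deg [0.08, -0.27, -0.07] alt -/+180
```

{"method": "move_arm", "body": {
  "series": [
    [-0.1,0,0,0,0,0],
    [0,0,0,0,0,0],
    [0,0,0,0,0,0],
    [0,0,0,0,0,0],
    [0,0,2.5,0,0,0],
    [0,0,3,0,0,0],
    [0,0,3,0,0,0],
    [0,0,0,0,0,0]
  ],
  "grip": 1
}}

```text
clock: 7.8
position: [0.648, 0.0467, 0.3235]
ee_rot: [2.052, 2.373, 0.01]
force: [0.1, 0.5, 0.5]
width: 0.886
```

```bash
sed -i 's/^C=.*/C=np.array([.4818,.0217,.144])/' h.py
cat >> h.py <<'E'
def find(n,known=None,use=('top','scene')):
    H={'plate_c':.022,'lid_rib':.016}.get(n,.032); V=[]; p0=known
    for c in use:
        d=imaging.get_image(c)
        for k in outline_of(c,n):
            m=k['mask']
            if m.sum()<150: continue
            col=np.median(d['color'][m].astype(int),0)
            if n=='lid_rib' and col.max()-col.min()>=45: continue
            p1=start(d,m,H)
            if p0 is None: p0=p1
            if np.hypot(p1[0]-p0[0],p1[1]-p0[1])>.06: continue
            p,f=fit([(d,m)],PARTS[n],p0); print(n,c,'p',round(k['p'],2),'pose',p.round(4),'err',round(f,3)); V.append((d,m)); break
    if not V: print(n,'not found'); return
    if len(V)>1: p,f=fit(V,PARTS[n],p); print(n,'both',p.round(4),round(f,3))
    return p
E
python3 - <<'E'
from h import *
st(); p=find('plate_c',[.632,-.207,-.17]); delta(p[0],p[1],.32,p[2]+np.pi/2)
E
```

```text
t 7.8 pos [0.648  0.0467 0.3235] joints [ 0.19  0.49 -0.56  1.36  0.26  1.36 -0.22] F [0.1 0.5 0.5] w 81.5 mm
plate_c top p 0.86 pose [ 0.6307 -0.2082 -0.1483] err 0.07
plate_c scene p 0.69 pose [ 0.6337 -0.2001 -0.1969] err 0.142
plate_c both [ 0.6313 -0.2072 -0.135 ] 0.248
  shift cm [-1.44, -25.27, 0.24] turn deg [0.07, -0.06, 73.95] alt -/+180
```

```bash
cat >> h.py <<'E'
from scipy.optimize import least_squares
def refine(p0,L,W,h,use=('top','scene'),rng=2.0,verbose=True):
    obs=[]
    for c in use:
        d=imaging.get_image(c); g=cv2.GaussianBlur(d['color'].astype(np.float32),(0,0),.6)
        R=cv2.Rodrigues(np.array(d['rvec'],float))[0]; cam=-R.T@np.array(d['tvec'],float).ravel()
        for (ax,s) in ((0,1),(0,-1),(1,1),(1,-1)):
            t=np.linspace(-.42,.42,20); Q=np.zeros((20,2)); Q[:,ax]=s*.5*(L,W)[ax]; Q[:,1-ax]=t*(L,W)[1-ax]
            ca,sa=np.cos(p0[2]),np.sin(p0[2]); nrm=np.array([ca,sa] if ax==0 else [-sa,ca])*s
            z=0. if False else h
            f=lambda p,Q=Q,z=z:np.c_[p[0]+np.cos(p[2])*Q[:,0]-np.sin(p[2])*Q[:,1],p[1]+np.sin(p[2])*Q[:,0]+np.cos(p[2])*Q[:,1],np.full(20,z)]
            facing=(cam[:2]-np.array(p0[:2]))@nrm>.25  # side face below visible: weaker edge
            u=proj(d,f(p0)); e=u[-1]-u[0]; e/=np.linalg.norm(e); n=np.array([-e[1],e[0]]); o=np.arange(-rng,rng+.01,.1)
            pr=np.array([[map_coordinates(g[...,k],[v[1]+o*n[1],v[0]+o*n[0]],order=1) for k in range(3)] for v in u])
            w=o[np.linalg.norm(np.gradient(pr,axis=2),axis=1).argmax(1)]; ok=np.abs(w-np.median(w))<.6
            if verbose: print('   edge',c,ax,s,'facing' if facing else '','off',round(np.median(w),2),ok.sum())
            obs.append((d,f,ok,u+w[:,None]*n,n))
    res=lambda p:np.concatenate([((proj(d,f(p))-u)@n)[ok]/4 for d,f,ok,u,n in obs])
    r=least_squares(res,p0,loss='soft_l1',f_scale=.1,x_scale=[.01,.01,.1]); print('  refined',r.x.round(4)); return r.x
E
python3 - <<'E'
from h import *
p0=[.6313,-.2072,-.16]
for u in(('top',),('scene',),('top','scene')): p=refine(p0,.14,.062,.022,u)
delta(p[0],p[1],.32,p[2]+np.pi/2)
E
```

```text
edge top 0 1  off -0.4 18
   edge top 0 -1 facing off -0.65 20
   edge top 1 1  off 0.05 18
   edge top 1 -1  off -0.3 19
  refined [ 0.6295 -0.2064 -0.1771]
   edge scene 0 1 facing off 1.8 18
   edge scene 0 -1  off 1.25 19
   edge scene 1 1 facing off -1.0 20
   edge scene 1 -1  off -1.05 20
  refined [ 0.638  -0.2027 -0.1784]
   edge top 0 1  off -0.35 19
   edge top 0 -1 facing off -0.7 20
   edge top 1 1  off 0.0 20
   edge top 1 -1  off -0.3 17
   edge scene 0 1 facing off 1.8 18
   edge scene 0 -1  off 1.2 20
   edge scene 1 1 facing off -0.9 20
   edge scene 1 -1  off -1.05 20
  refined [ 0.6324 -0.2057 -0.1722]
  shift cm [-1.34, -25.13, 0.22] turn deg [0.06, -0.07, 71.82] alt -/+180
```

{"method": "move_arm", "body": {
  "series": [
    [-0.2,-3.1,0,0,0,8],
    [-0.2,-3.1,0,0,0,8],
    [-0.2,-3.1,0,0,0,8],
    [-0.2,-3.1,0,0,0,8],
    [-0.2,-3.1,0,0,0,8],
    [-0.2,-3.1,0,0,0,8],
    [-0.2,-3.1,0,0,0,8],
    [-0.2,-3.5,0,0,0,8]
  ]
}}

```text
clock: 9.0
position: [0.6298, -0.2069, 0.3184]
ee_rot: [-0.473, -3.105, -0.001]
force: [0.5, -0.2, 0.0]
width: 0.999
```

{"method": "move_arm", "body": {
  "series": [
    [0,0,-3,0,0,4],
    [0,0,-4,0,0,4],
    [0,0,-4,0,0,0],
    [0,0,0,0,0,0],
    [0,0,0,0,0,0]
  ]
}}

```text
clock: 9.5
position: [0.63, -0.2062, 0.209]
ee_rot: [-0.266, -3.129, -0.001]
force: [-0.3, -0.5, 1.0]
width: 1.0
```

Run:
```python
from h import *
st(); delta(.630,-.206,.06,-.177+np.pi/2)
p=refine([.6305,-.206,-.175],.14,.062,.022,('scene',),verbose=False)
```

```text
t 9.5 pos [ 0.63   -0.2062  0.209 ] joints [ 0.7   0.65 -0.77  1.47  0.46  1.21  1.27] F [-0.3 -0.5  1. ] w 92.0 mm
  shift cm [0.0, 0.02, -14.9] turn deg [-0.04, -0.06, -0.44] alt -/+180
  refined [ 0.6376 -0.2027 -0.1766]
```

{"method": "move_arm", "body": {
  "series": [
    [0,0,-4,0,0,0],
    [0,0,-4,0,0,0],
    [0,0,-4,0,0,0],
    [0,0,-2,0,0,0],
    [0,0,0,0,0,0]
  ]
}}

```text
clock: 10.05
position: [0.6299, -0.2063, 0.0681]
ee_rot: [-0.265, -3.129, 0.0]
force: [0.4, -0.2, 0.7]
width: 0.999
```

Run:
```python
from h import *
st(); 
d=imaging.get_image('scene'); a=d['color'][150:240,150:240].copy(); save(cv2.resize(a,(540,540),interpolation=cv2.INTER_CUBIC),'p1.png')
```

```text
t 10.1 pos [ 0.6299 -0.2063  0.0681] joints [ 0.66  0.78 -0.69  1.6   0.58  0.97  1.18] F [ 0.4 -0.2  0.7] w 91.9 mm
```

View pics/p1.png

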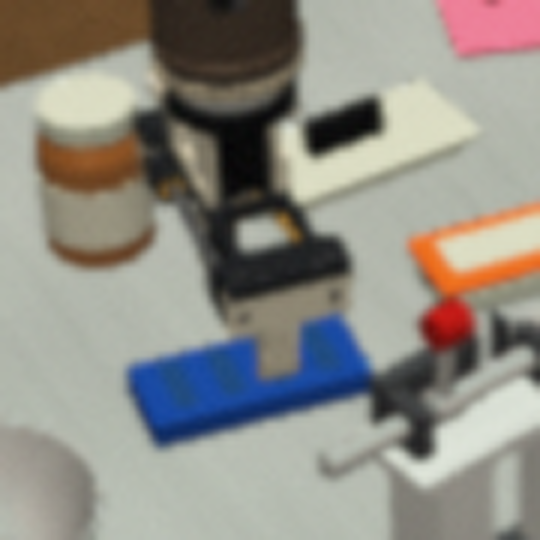

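{"method": "move_arm", "body": {
  "series": [
    [0.15,0,-2,0,0,-0.4],
    [0,0,-2,0,0,0],
    [0,0,-0.6,0,0,0],
    [0,0,0,0,0,0],
    [0,0,0,0,0,0]
  ]
}}

```text
clock: 10.6
position: [0.6329, -0.2063, 0.0248]
ee_rot: [0.276, 3.127, -0.0]
force: [0.5, 0.2, 0.2]
width: 0.999
```

{"method": "move_arm", "body": {
  "series": [
    [0,0,0,0,0,0],
    [0,0,0,0,0,0],
    [0,0,0,0,0,0],
    [0,0,0,0,0,0],
    [0,0,0,0,0,0],
    [0,0,0,0,0,0]
  ],
  "grip": 0,
  "force": 40
}}

```text
clock: 11.2
position: [0.6316, -0.2062, 0.0229]
ee_rot: [0.276, 3.129, 0.0]
force: [-0.0, 0.8, 2.0]
width: 0.672
```

Run:
```python
from h import *
st(); delta(*cw(0,0),.24,C[2]+np.pi/2)
```

```text
t 11.2 pos [ 0.6316 -0.2062  0.0229] joints [ 0.64  0.83 -0.66  1.62  0.62  0.9   1.14] F [-0.   0.8  2. ] w 61.8 mm
  shift cm [-14.98, 22.79, 21.71] turn deg [-0.0, 0.0, 18.34] alt -/+180
```

{"method": "move_arm", "body": {
  "series": [
    [0,0,1,0,0,0],
    [0,0,3,0,0,0],
    [0,0,4,0,0,0],
    [0,0,4,0,0,0],
    [0,0,4,0,0,0],
    [0,0,4,0,0,0],
    [0,0,2.7,0,0,0],
    [0,0,0,0,0,0]
  ]
}}

```text
clock: 12.0
position: [0.6333, -0.2058, 0.2546]
ee_rot: [0.275, 3.123, -0.001]
force: [0.7, 0.9, -3.3]
width: 0.674
```

{"method": "move_arm", "body": {
  "series": [
    [-2,3,0,0,0,3],
    [-2,3,0,0,0,3],
    [-2,3,0,0,0,3],
    [-2,3,0,0,0,3],
    [-2,3,0,0,0,3],
    [-2,3,0,0,0,3.3],
    [-2,3,0,0,0,0],
    [-1,1.8,0,0,0,0]
  ]
}}

```text
clock: 12.8
position: [0.4787, 0.0239, 0.2487]
ee_rot: [0.229, -3.131, -0.0]
force: [-0.0, -0.1, -3.1]
width: 0.674
```

{"method": "move_arm", "body": {
  "series": [
    [0,0,0,0,0,0],
    [0,0,0,0,0,0],
    [0,0,0,0,0,0]
  ]
}}

```text
clock: 13.1
position: [0.4816, 0.0206, 0.2491]
ee_rot: [0.223, -3.133, 0.0]
force: [1.0, -0.8, -3.5]
width: 0.667
```

Run:
```python
from h import *
st(); delta(*cw(0,0),.20,C[2]+np.pi/2)
d=imaging.get_image('top'); a=d['color'][100:240,180:290]; save(cv2.resize(a,None,fx=4,fy=4,interpolation=cv2.INTER_CUBIC),'q1.png')
print(proj(d,[[*cw(0,0),.238]]))
for o in outline_of('top','plate_c'): print(o['p'],o['rect'])
```

```text
t 13.1 pos [0.4816 0.0206 0.2491] joints [ 0.63  0.36 -0.99  1.85  0.33  1.12  1.22] F [ 1.  -0.8 -3.5] w 61.4 mm
  shift cm [0.02, 0.11, -4.91] turn deg [0.01, -0.06, 0.11] alt -/+180
[[230.25454827 190.82409858]]
```

View pics/q1.png

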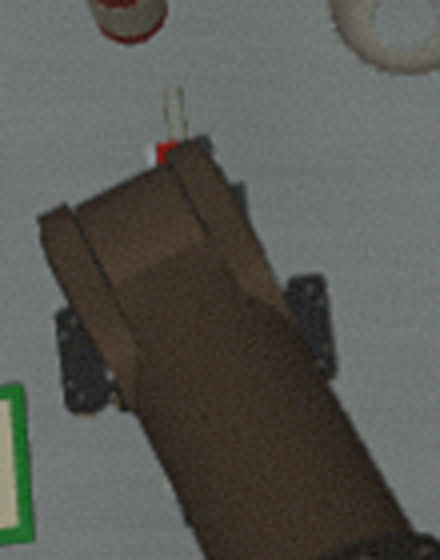

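{"method": "move_arm", "body": {
  "series": [
    [0,0.1,-2.5,0,0,0],
    [0,0,-2.5,0,0,0],
    [0,0,-1,0,0,0],
    [0,0,-1,0,0,0],
    [0,0,-0.7,0,0,0],
    [0,0,-0.7,0,0,0],
    [0,0,-0.7,0,0,0],
    [0,0,0,0,0,0]
  ]
}}

```text
clock: 14.0
position: [0.4813, 0.0226, 0.1581]
ee_rot: [0.225, -3.133, 0.0]
force: [0.2, 0.6, -3.1]
width: 0.674
```

Run:
```python
from h import *
st(); delta(*cw(0,0),.15,C[2]+np.pi/2)
d=imaging.get_image('scene'); a=d['color'][170:270,190:300]; save(cv2.resize(a,None,fx=5,fy=5,interpolation=cv2.INTER_CUBIC),'q2.png')
```

```text
t 14.0 pos [0.4813 0.0226 0.1581] joints [ 0.54  0.46 -0.92  1.97  0.46  0.93  1.1 ] F [ 0.2  0.6 -3.1] w 62.0 mm
  shift cm [0.05, -0.09, -0.81] turn deg [0.0, -0.05, 0.04] alt -/+180
```

View pics/q2.png

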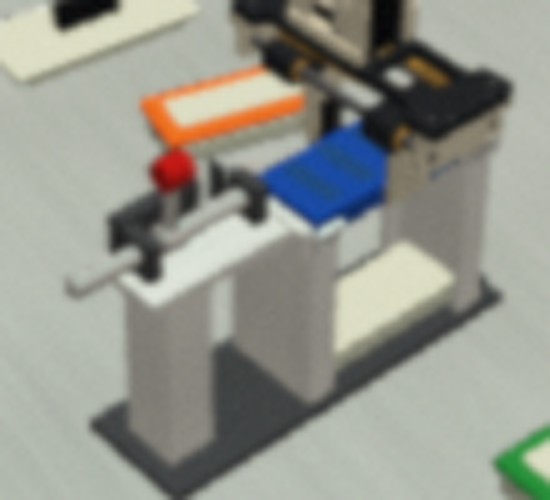

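{"method": "move_arm", "body": {
  "series": [
    [0.05,-0.09,-0.5,0,0,0],
    [0,0,-1,0,0,0],
    [0,0,-1,0,0,0],
    [0,0,-1,0,0,0],
    [0,0,0,0,0,0]
  ]
}}

```text
clock: 14.55
position: [0.4811, 0.0216, 0.1221]
ee_rot: [0.225, -3.131, -0.0]
force: [-1.1, 0.3, -3.6]
width: 0.672
```

Run:
```python
from h import *
st(); delta(*cw(0,0),.048,C[2]+np.pi/2)
```

```text
t 14.6 pos [0.4811 0.0216 0.1221] joints [ 0.5   0.51 -0.88  2.01  0.52  0.86  1.05] F [-1.1  0.3 -3.6] w 61.8 mm
  shift cm [0.07, 0.01, -7.41] turn deg [0.0, -0.15, 0.03] alt -/+180
```

{"method": "move_arm", "body": {
  "series": [
    [0,0,-1,0,0,0],
    [0,0,-1,0,0,0],
    [0,0,-1,0,0,0],
    [0,0,-1,0,0,0],
    [0,0,-1,0,0,0],
    [0,0,-1,0,0,0],
    [0,0,-1,0,0,0],
    [0,0,0,0,0,0]
  ]
}}

```text
clock: 15.35
position: [0.4813, 0.0217, 0.0524]
ee_rot: [0.225, -3.131, -0.0]
force: [-0.5, -0.1, -3.7]
width: 0.669
```

Run:
```python
from h import *
st(); delta(*cw(0,0),.047,C[2]+np.pi/2)
```

```text
t 15.3 pos [0.4813 0.0217 0.0524] joints [ 0.42  0.61 -0.78  2.07  0.65  0.73  0.94] F [-0.5 -0.1 -3.7] w 61.6 mm
  shift cm [0.05, -0.0, -0.54] turn deg [0.01, -0.12, 0.02] alt -/+180
```

Lower last 5 mm, open part-way, and look before rising.

{"method": "move_arm", "body": {
  "series": [
    [0,0,-0.3,0,0,0],
    [0,0,-0.3,0,0,0],
    [0,0,0,0,0,0]
  ]
}}

```text
clock: 15.65
position: [0.4821, 0.0218, 0.0477]
ee_rot: [-0.225, 3.133, -0.0]
force: [-0.4, -0.1, -3.4]
width: 0.671
```

{"method": "move_arm", "body": {
  "series": [
    [0,0,0,0,0,0],
    [0,0,0,0,0,0],
    [0,0,0,0,0,0],
    [0,0,0,0,0,0]
  ],
  "grip": 0.95
}}

```text
clock: 16.05
position: [0.4823, 0.0219, 0.048]
ee_rot: [-0.225, 3.133, 0.0]
force: [0.2, -0.1, -0.4]
width: 0.942
```

{"method": "move_arm", "body": {
  "series": [
    [0,0,2,0,0,0],
    [0,0,4,0,0,0],
    [0,0,4,0,0,0],
    [0,0,4,0,0,0],
    [0,0,4,0,0,0],
    [0,0,4,0,0,0],
    [0,0,4,0,0,0],
    [0,0,0,0,0,0]
  ]
}}

```text
clock: 16.85
position: [0.4842, 0.0231, 0.3128]
ee_rot: [-0.225, 3.126, -0.001]
force: [-0.3, 0.5, -0.6]
width: 0.948
```

Run:
```python
from h import *
st()
p=find('tub4_c',[.428,-.219,-.15]); p=refine(p,.14,.062,.032,('top',)); delta(p[0],p[1],.30,p[2]+np.pi/2)
```

```text
t 16.9 pos [0.4842 0.0231 0.3128] joints [ 0.67  0.3  -1.03  1.75  0.28  1.24  1.28] F [-0.3  0.5 -0.6] w 87.2 mm
tub4_c top p 0.76 pose [ 0.4269 -0.2189 -0.1488] err 0.148
tub4_c scene p 0.63 pose [ 0.426  -0.2163 -0.1535] err 0.153
tub4_c both [ 0.4262 -0.2175 -0.1326] 0.299
   edge top 0 1  off 0.0 18
   edge top 0 -1  off 0.4 18
   edge top 1 1  off 0.2 19
   edge top 1 -1  off -0.5 20
  refined [ 0.4272 -0.2172 -0.1329]
  shift cm [-5.42, -23.87, -0.66] turn deg [-0.0, -0.11, -15.83] alt -/+180
```

{"method": "move_arm", "body": {
  "series": [
    [-0.9,-4,0,0,0,-2.7],
    [-0.9,-4,0,0,0,-2.7],
    [-0.9,-4,0,0,0,-2.7],
    [-0.9,-4,-3,0,0,-2.7],
    [-0.9,-4,-3,0,0,-2.7],
    [-0.9,-4,-3,0,0,-2.7],
    [0,0,-3,0,0,0],
    [0,0,-3,0,0,0]
  ],
  "grip": 1
}}

```text
clock: 17.9
position: [0.4271, -0.2173, 0.1567]
ee_rot: [-0.223, -3.131, -0.002]
force: [-0.0, -0.1, 0.1]
width: 0.996
```

{"method": "move_arm", "body": {
  "series": [
    [0,0,-4,0,0,0],
    [0,0,-3,0,0,0],
    [0,0,0,0,0,0],
    [0,0,0,0,0,0]
  ]
}}

```text
clock: 18.3
position: [0.4282, -0.2156, 0.0889]
ee_rot: [-0.217, -3.132, -0.002]
force: [-0.2, -0.8, 0.2]
width: 1.002
```

Run:
```python
from h import *
st(); delta(.427,-.2178,.024,-.14+np.pi/2)
find('tub4_c',[.428,-.219,-.15],('scene',))
```

```text
t 18.3 pos [ 0.4282 -0.2156  0.0889] joints [ 0.92  0.52 -0.74  2.05  0.51  0.76  1.29] F [-0.2 -0.8  0.2] w 92.2 mm
  shift cm [-0.12, -0.22, -6.49] turn deg [-0.08, -0.1, -0.09] alt -/+180
tub4_c scene p 0.7 pose [ 0.4249 -0.2178 -0.1236] err 0.221
```

{"method": "move_arm", "body": {
  "series": [
    [-0.12,-0.2,-3,0,0,0],
    [0,0,-2.5,0,0,0],
    [0,0,-1,0,0,0],
    [0,0,0,0,0,0],
    [0,0,0,0,0,0]
  ]
}}

```text
clock: 18.9
position: [0.4282, -0.2184, 0.0254]
ee_rot: [0.218, 3.132, -0.001]
force: [0.5, 0.1, 0.6]
width: 1.0
```

{"method": "move_arm", "body": {
  "series": [
    [0,0,0,0,0,0],
    [0,0,0,0,0,0],
    [0,0,0,0,0,0],
    [0,0,0,0,0,0],
    [0,0,0,0,0,0],
    [0,0,0,0,0,0]
  ],
  "grip": 0,
  "force": 35
}}

```text
clock: 19.5
position: [0.4276, -0.218, 0.0245]
ee_rot: [0.218, 3.134, 0.0]
force: [-0.9, 1.1, 5.7]
width: 0.677
```

Run:
```python
from h import *
st(); delta(*cw(0,0),.25,C[2]+np.pi/2)
```

```text
t 19.5 pos [ 0.4276 -0.218   0.0245] joints [ 0.84  0.62 -0.65  2.1   0.63  0.63  1.19] F [-0.9  1.1  5.7] w 62.3 mm
  shift cm [5.42, 23.97, 22.55] turn deg [-0.0, 0.03, 16.22] alt -/+180
```

{"method": "move_arm", "body": {
  "series": [
    [0,0,1,0,0,0],
    [0,0,3,0,0,0],
    [0,0,4,0,0,0],
    [0,0,4,0,0,0],
    [0,0,4,0,0,0],
    [0,0,4,0,0,0],
    [0,0,2.5,0,0,0],
    [0,0,0,0,0,0]
  ]
}}

```text
clock: 20.3
position: [0.4286, -0.2184, 0.2526]
ee_rot: [0.219, 3.129, -0.004]
force: [0.9, -0.6, -3.7]
width: 0.671
```

{"method": "move_arm", "body": {
  "series": [
    [0.8,3.4,0,0,0,2.7],
    [0.8,3.4,0,0,0,2.7],
    [0.8,3.4,0,0,0,2.7],
    [0.8,3.4,0,0,0,2.7],
    [0.8,3.4,0,0,0,2.7],
    [0.8,3.4,0,0,0,2.7],
    [0.6,3.6,0,0,0,0],
    [0,0,0,0,0,0]
  ]
}}

```text
clock: 21.1
position: [0.4805, 0.0274, 0.2486]
ee_rot: [0.237, -3.132, -0.005]
force: [0.4, 0.7, -3.1]
width: 0.675
```

{"method": "move_arm", "body": {
  "series": [
    [0,0,0,0,0,0],
    [0,0,0,0,0,0]
  ]
}}

```text
clock: 21.3
position: [0.4806, 0.0206, 0.2482]
ee_rot: [0.223, -3.132, 0.001]
force: [-0.0, -1.1, -4.0]
width: 0.671
```

Run:
```python
from h import *
st(); delta(*cw(0,0),.19,C[2]+np.pi/2)
```

```text
t 21.3 pos [0.4806 0.0206 0.2482] joints [ 0.63  0.36 -1.    1.85  0.34  1.12  1.22] F [-0.  -1.1 -4. ] w 61.7 mm
  shift cm [0.12, 0.11, -5.82] turn deg [0.04, -0.11, 0.09] alt -/+180
```

{"method": "move_arm", "body": {
  "series": [
    [0.1,0.1,-3,0,0,0],
    [0,0,-2.8,0,0,0],
    [0,0,-0.7,0,0,0],
    [0,0,-0.7,0,0,0],
    [0,0,-0.7,0,0,0],
    [0,0,-0.7,0,0,0],
    [0,0,-0.7,0,0,0],
    [0,0,0,0,0,0]
  ]
}}

```text
clock: 22.1
position: [0.482, 0.0226, 0.1556]
ee_rot: [0.225, -3.133, 0.0]
force: [-1.0, -0.5, -2.6]
width: 0.68
```

Run:
```python
from h import *
st(); delta(*cw(0,0),.071,C[2]+np.pi/2)
```

```text
t 22.1 pos [0.482  0.0226 0.1556] joints [ 0.54  0.47 -0.92  1.97  0.47  0.93  1.09] F [-1.  -0.5 -2.6] w 62.6 mm
  shift cm [-0.02, -0.09, -8.46] turn deg [0.01, -0.05, 0.04] alt -/+180
```

{"method": "move_arm", "body": {
  "series": [
    [0,-0.08,-0.8,0,0,0],
    [0,0,-0.8,0,0,0],
    [0,0,-1,0,0,0],
    [0,0,0,0,0,0]
  ]
}}

```text
clock: 22.5
position: [0.4814, 0.0217, 0.1287]
ee_rot: [0.225, -3.131, -0.0]
force: [0.4, -0.4, -4.0]
width: 0.672
```

{"method": "move_arm", "body": {
  "series": [
    [0,0,-1,0,0,0],
    [0,0,-1,0,0,0],
    [0,0,-1,0,0,0],
    [0,0,-1,0,0,0],
    [0,0,-1,0,0,0],
    [0,0,-0.5,0,0,0],
    [0,0,0,0,0,0]
  ]
}}

```text
clock: 23.2
position: [0.4819, 0.022, 0.0744]
ee_rot: [0.225, -3.132, -0.0]
force: [-0.4, 0.7, -3.4]
width: 0.672
```

Run:
```python
from h import *
st(); delta(*cw(0,0),.071,C[2]+np.pi/2)
```

```text
t 23.2 pos [0.4819 0.022  0.0744] joints [ 0.45  0.58 -0.82  2.05  0.61  0.77  0.97] F [-0.4  0.7 -3.4] w 61.8 mm
  shift cm [-0.01, -0.03, -0.34] turn deg [-0.0, -0.08, 0.03] alt -/+180
```

{"method": "move_arm", "body": {
  "series": [
    [0,0,-0.3,0,0,0],
    [0,0,-0.1,0,0,0],
    [0,0,0,0,0,0]
  ]
}}

```text
clock: 23.5
position: [0.4824, 0.0219, 0.0713]
ee_rot: [-0.225, 3.133, -0.0]
force: [0.4, -1.3, -3.1]
width: 0.673
```

{"method": "move_arm", "body": {
  "series": [
    [0,0,0,0,0,0],
    [0,0,0,0,0,0],
    [0,0,0,0,0,0],
    [0,0,0,0,0,0]
  ],
  "grip": 0.95
}}

```text
clock: 23.9
position: [0.4825, 0.022, 0.0714]
ee_rot: [-0.225, 3.133, -0.0]
force: [1.3, 0.2, 0.1]
width: 0.937
```

{"method": "move_arm", "body": {
  "series": [
    [0,0,2,0,0,0],
    [0,0,4,0,0,0],
    [0,0,4,0,0,0],
    [0,0,4,0,0,0],
    [0,0,4,0,0,0],
    [0,0,4,0,0,0],
    [0,0,2,0,0,0],
    [0,0,0,0,0,0]
  ]
}}

```text
clock: 24.7
position: [0.4836, 0.0226, 0.3142]
ee_rot: [-0.224, 3.128, -0.001]
force: [0.9, -0.5, -0.6]
width: 0.95
```

Run:
```python
from h import *
st()
for n,p0 in(('tub3_c',[.427,.220,.12]),('tub2_c',[.474,.390,.14])):
    p=find(n,p0)
    if p is not None: p=refine(p,.14,.062,.032,('top',)); delta(p[0],p[1],.30,p[2]+np.pi/2)
d=imaging.get_image('scene'); a=d['color'][130:330,150:360]; save(cv2.resize(a,None,fx=3,fy=3,interpolation=cv2.INTER_CUBIC),'q3.png')
```

```text
t 24.7 pos [0.4836 0.0226 0.3142] joints [ 0.67  0.3  -1.04  1.74  0.28  1.25  1.28] F [ 0.9 -0.5 -0.6] w 87.4 mm
tub3_c top p 0.89 pose [0.4305 0.2199 0.0972] err 0.159
tub3_c scene p 0.7 pose [0.4256 0.2186 0.2129] err 0.147
tub3_c both [0.4299 0.2191 0.1761] 0.33
   edge top 0 1  off -0.85 17
   edge top 0 -1  off -1.05 17
   edge top 1 1  off 0.7 7
   edge top 1 -1 facing off 0.4 8
  refined [0.4269 0.2168 0.1445]
  shift cm [-5.48, 19.51, -0.99] turn deg [0.0, -0.12, 0.06] alt -/+180
tub2_c top p 0.66 pose [0.4749 0.3923 0.0958] err 0.185
tub2_c scene p 0.96 pose [0.4721 0.3877 0.1862] err 0.12
tub2_c both [0.4726 0.3885 0.1582] 0.314
   edge top 0 1  off -0.2 18
   edge top 0 -1 facing off 0.4 18
   edge top 1 1  off 0.3 15
   edge top 1 -1 facing off -0.3 18
  refined [0.4728 0.3886 0.1313]
  shift cm [-0.93, 36.67, -1.07] turn deg [-0.01, -0.05, -0.7] alt -/+180
```

View pics/q3.png

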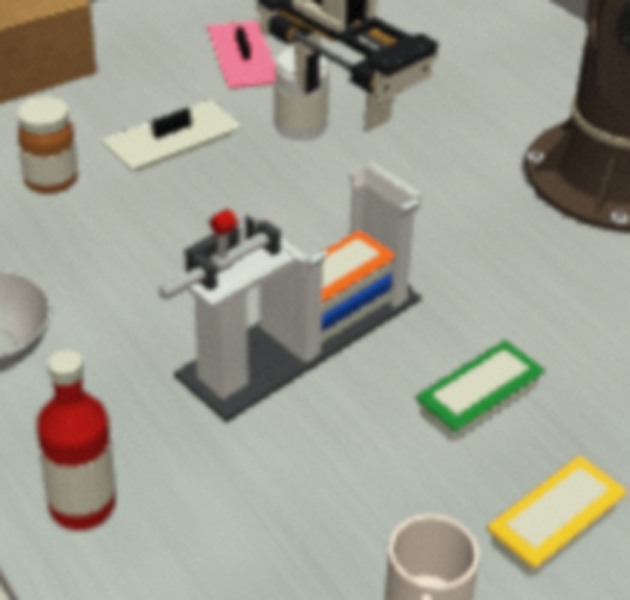

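Run:
```python
from h import *
p=refine([.4269,.2168,.11],.14,.062,.032,('top',),1.5); p=refine(p,.14,.062,.032,('top',),1.5); delta(p[0],p[1],.31,p[2]+np.pi/2)
```

```text
edge top 0 1  off -0.05 17
   edge top 0 -1  off -0.05 20
   edge top 1 1  off -0.05 17
   edge top 1 -1 facing off -0.1 19
  refined [0.4268 0.217  0.1028]
   edge top 0 1  off -0.2 14
   edge top 0 -1  off -0.15 20
   edge top 1 1  off 0.2 13
   edge top 1 -1 facing off 0.0 18
  refined [0.4264 0.2166 0.1027]
  shift cm [-5.59, 19.47, -0.1] turn deg [-0.01, -0.01, -2.34] alt -/+180
```

{"method": "move_arm", "body": {
  "series": [
    [-0.9,3.2,0,0,0,-0.4],
    [-0.9,3.2,0,0,0,-0.4],
    [-0.9,3.2,0,0,0,-0.4],
    [-0.9,3.2,0,0,0,-0.4],
    [-0.9,3.2,-2,0,0,-0.4],
    [-1.1,3.5,-3,0,0,-0.3],
    [0,0,-4,0,0,0],
    [0,0,-4,0,0,0]
  ],
  "grip": 1
}}

```text
clock: 26.15
position: [0.4259, 0.2185, 0.1803]
ee_rot: [-0.166, 3.136, 0.002]
force: [1.4, -0.1, -0.4]
width: 0.999
```

{"method": "move_arm", "body": {
  "series": [
    [0,0,-4,0,0,0],
    [0,0,-4,0,0,0],
    [0,0,-1,0,0,0],
    [0,0,0,0,0,0],
    [0,0,0,0,0,0]
  ]
}}

```text
clock: 26.65
position: [0.427, 0.2178, 0.0926]
ee_rot: [-0.162, 3.136, 0.002]
force: [-0.5, 0.6, 0.2]
width: 1.005
```

Run:
```python
from h import *
st(); delta(.4266,.2168,.024,.103+np.pi/2); find('tub3_c',[.4266,.2168,.103],('scene',))
```

```text
t 26.6 pos [0.427  0.2178 0.0926] joints [ 0.06  0.56 -0.87  2.04  0.59  0.81  0.51] F [-0.5  0.6  0.2] w 92.5 mm
  shift cm [-0.04, -0.1, -6.86] turn deg [-0.06, 0.08, -0.02] alt -/+180
tub3_c not found
```

{"method": "move_arm", "body": {
  "series": [
    [0,-0.1,-3,0,0,0],
    [0,0,-2.8,0,0,0],
    [0,0,-1,0,0,0],
    [0,0,0,0,0,0],
    [0,0,0,0,0,0]
  ]
}}

```text
clock: 27.25
position: [0.4269, 0.2166, 0.0244]
ee_rot: [-0.162, 3.136, 0.001]
force: [-0.3, -0.1, 0.2]
width: 1.0
```

{"method": "move_arm", "body": {
  "series": [
    [0,0,0,0,0,0],
    [0,0,0,0,0,0],
    [0,0,0,0,0,0],
    [0,0,0,0,0,0],
    [0,0,0,0,0,0],
    [0,0,0,0,0,0]
  ],
  "grip": 0,
  "force": 35
}}

```text
clock: 27.85
position: [0.4265, 0.2165, 0.0235]
ee_rot: [-0.162, 3.137, 0.001]
force: [0.2, 1.5, 6.9]
width: 0.673
```

Run:
```python
from h import *
st(); delta(*cw(0,0),.25,C[2]+np.pi/2)
```

```text
t 27.9 pos [0.4265 0.2165 0.0235] joints [-0.02  0.65 -0.76  2.1   0.73  0.68  0.39] F [0.2 1.5 6.9] w 61.9 mm
  shift cm [5.53, -19.48, 22.65] turn deg [-0.05, 0.03, 2.33] alt -/+180
```

{"method": "move_arm", "body": {
  "series": [
    [0,0,1,0,0,0],
    [0,0,3,0,0,0],
    [0,0,4,0,0,0],
    [0,0,4,0,0,0],
    [0,0,4,0,0,0],
    [0,0,4,0,0,0],
    [0,0,2.6,0,0,0],
    [0,0,0,0,0,0]
  ]
}}

```text
clock: 28.65
position: [0.4271, 0.2169, 0.2525]
ee_rot: [-0.162, 3.133, 0.002]
force: [-0.2, -0.1, -2.6]
width: 0.677
```

{"method": "move_arm", "body": {
  "series": [
    [0.8,-2.8,0,0,0,0.4],
    [0.8,-2.8,0,0,0,0.4],
    [0.8,-2.8,0,0,0,0.4],
    [0.8,-2.8,0,0,0,0.4],
    [0.8,-2.8,0,0,0,0.4],
    [0.8,-2.8,0,0,0,0.3],
    [0.7,-2.7,0,0,0,0],
    [0,0,0,0,0,0]
  ]
}}

```text
clock: 29.45
position: [0.481, 0.0161, 0.2472]
ee_rot: [0.215, -3.131, 0.003]
force: [-1.2, 0.0, -2.9]
width: 0.672
```

{"method": "move_arm", "body": {
  "series": [
    [0,0,0,0,0,0],
    [0,0,0,0,0,0]
  ]
}}

```text
clock: 29.65
position: [0.4805, 0.0217, 0.2485]
ee_rot: [0.227, -3.132, -0.001]
force: [0.1, 1.0, -2.8]
width: 0.675
```

Run:
```python
from h import *
st(); delta(*cw(0,0),.19,C[2]+np.pi/2)
```

```text
t 29.6 pos [0.4805 0.0217 0.2485] joints [ 0.65  0.37 -1.03  1.85  0.35  1.12  1.21] F [ 0.1  1.  -2.8] w 62.1 mm
  shift cm [0.13, -0.0, -5.85] turn deg [-0.02, -0.08, -0.04] alt -/+180
```

{"method": "move_arm", "body": {
  "series": [
    [0.1,0,-3,0,0,0],
    [0,0,-2.8,0,0,0],
    [0,0,-0.7,0,0,0],
    [0,0,-0.7,0,0,0],
    [0,0,-0.7,0,0,0],
    [0,0,-0.7,0,0,0],
    [0,0,-0.7,0,0,0],
    [0,0,0,0,0,0]
  ]
}}

```text
clock: 30.45
position: [0.4821, 0.021, 0.1556]
ee_rot: [0.225, -3.133, -0.0]
force: [0.4, 0.1, -3.3]
width: 0.672
```

Run:
```python
from h import *
st(); delta(*cw(0,0),.102,C[2]+np.pi/2)
```

```text
t 30.4 pos [0.4821 0.021  0.1556] joints [ 0.56  0.48 -0.94  1.97  0.48  0.94  1.08] F [ 0.4  0.1 -3.3] w 61.8 mm
  shift cm [-0.03, 0.07, -5.36] turn deg [-0.01, -0.04, 0.04] alt -/+180
```

{"method": "move_arm", "body": {
  "series": [
    [0,0.06,-0.8,0,0,0],
    [0,0,-0.8,0,0,0],
    [0,0,-1,0,0,0],
    [0,0,-1,0,0,0],
    [0,0,-1,0,0,0],
    [0,0,0,0,0,0]
  ]
}}

```text
clock: 31.05
position: [0.4814, 0.0213, 0.1086]
ee_rot: [0.225, -3.131, -0.0]
force: [0.1, -0.3, -3.8]
width: 0.673
```

Run:
```python
from h import *
st(); delta(*cw(0,0),.1015,C[2]+np.pi/2)
```

```text
t 31.1 pos [0.4814 0.0213 0.1086] joints [ 0.51  0.54 -0.89  2.02  0.56  0.85  1.01] F [ 0.1 -0.3 -3.8] w 61.9 mm
  shift cm [0.04, 0.04, -0.71] turn deg [0.0, -0.14, 0.02] alt -/+180
```

{"method": "move_arm", "body": {
  "series": [
    [0,0,-0.4,0,0,0],
    [0,0,-0.3,0,0,0],
    [0,0,0,0,0,0]
  ]
}}

```text
clock: 31.35
position: [0.4823, 0.0215, 0.103]
ee_rot: [0.225, -3.133, -0.0]
force: [0.0, -0.8, -3.5]
width: 0.676
```

{"method": "move_arm", "body": {
  "series": [
    [0,0,0,0,0,0],
    [0,0,0,0,0,0],
    [0,0,0,0,0,0],
    [0,0,0,0,0,0]
  ],
  "grip": 0.95
}}

```text
clock: 31.75
position: [0.4825, 0.0216, 0.1034]
ee_rot: [-0.225, 3.133, -0.0]
force: [0.1, -0.0, -0.4]
width: 0.938
```

{"method": "move_arm", "body": {
  "series": [
    [0,0,2,0,0,0],
    [0,0,4,0,0,0],
    [0,0,4,0,0,0],
    [0,0,4,0,0,0],
    [0,0,4,0,0,0],
    [0,0,3,0,0,0],
    [0,0,0,0,0,0]
  ]
}}

```text
clock: 32.45
position: [0.4841, 0.0225, 0.3172]
ee_rot: [-0.224, 3.127, -0.001]
force: [0.1, -0.3, -0.8]
width: 0.949
```

Run:
```python
from h import *
st()
p=find('tub2_c',[.473,.389,.13]); p=refine([p[0],p[1],.12],.14,.062,.032,('top',),1.5); p=refine(p,.14,.062,.032,('top',),1.5); delta(p[0],p[1],.31,p[2]+np.pi/2)
print(find('lid_rib',[.462,-.391,.03],('top',)))
```

```text
t 32.5 pos [0.4841 0.0225 0.3172] joints [ 0.69  0.31 -1.06  1.74  0.29  1.26  1.27] F [ 0.1 -0.3 -0.8] w 87.3 mm
tub2_c top p 0.93 pose [0.4755 0.3899 0.1138] err 0.155
tub2_c scene p 0.83 pose [0.4688 0.3852 0.2003] err 0.184
tub2_c both [0.4756 0.3902 0.1554] 0.361
   edge top 0 1  off -1.1 18
   edge top 0 -1 facing off -0.45 20
   edge top 1 1  off 0.65 20
   edge top 1 -1 facing off 0.1 18
  refined [0.4729 0.3883 0.1223]
   edge top 0 1  off -0.3 19
   edge top 0 -1  off 0.35 19
   edge top 1 1  off 0.3 20
   edge top 1 -1 facing off -0.25 20
  refined [0.473  0.3883 0.1197]
  shift cm [-0.87, 36.7, -0.21] turn deg [-0.0, -0.11, -1.36] alt -/+180
lid_rib top p 0.59 pose [ 0.4622 -0.3917  0.0162] err 0.049
[ 0.46217482 -0.39169233  0.0161842 ]
```

{"method": "move_arm", "body": {
  "series": [
    [-0.1,4.5,0,0,0,-0.2],
    [-0.1,4.5,0,0,0,-0.2],
    [-0.1,4.5,0,0,0,-0.2],
    [-0.1,4.5,0,0,0,-0.2],
    [-0.1,4.5,0,0,0,-0.2],
    [-0.1,4.5,0,0,0,-0.2],
    [-0.1,4.5,0,0,0,-0.2],
    [-0.2,5,-2,0,0,0]
  ],
  "grip": 1
}}

```text
clock: 33.65
position: [0.4739, 0.3857, 0.2957]
ee_rot: [-0.185, 3.134, 0.003]
force: [1.2, -1.6, -0.2]
width: 1.002
```

{"method": "move_arm", "body": {
  "series": [
    [0,0.2,-4,0,0,0],
    [0,0,-4,0,0,0],
    [0,0,-4,0,0,0],
    [0,0,-4,0,0,0],
    [0,0,-4,0,0,0],
    [0,0,0,0,0,0],
    [0,0,0,0,0,0]
  ]
}}

```text
clock: 34.35
position: [0.473, 0.3851, 0.0947]
ee_rot: [0.187, -3.134, 0.001]
force: [-0.0, 0.1, 0.2]
width: 0.996
```

Run:
```python
from h import *
st(); delta(.473,.3885,.024,.12+np.pi/2); find('tub2_c',[.473,.3885,.12],('scene',))
```

```text
t 34.4 pos [0.473  0.3851 0.0947] joints [-0.22  0.73 -0.86  1.72  0.64  1.    0.37] F [-0.   0.1  0.2] w 91.7 mm
  shift cm [-0.0, 0.34, -7.07] turn deg [0.03, -0.09, 0.03] alt -/+180
tub2_c scene p 0.7 pose [0.4682 0.3848 0.2034] err 0.223
```

{"method": "move_arm", "body": {
  "series": [
    [0,0.35,-3,0,0,0],
    [0,0,-3,0,0,0],
    [0,0,-1,0,0,0],
    [0,0,0,0,0,0],
    [0,0,0,0,0,0]
  ]
}}

```text
clock: 34.95
position: [0.4741, 0.3894, 0.0265]
ee_rot: [-0.186, 3.134, 0.003]
force: [-0.1, -0.3, 1.2]
width: 0.997
```

{"method": "move_arm", "body": {
  "series": [
    [0,0,0,0,0,0],
    [0,0,0,0,0,0],
    [0,0,0,0,0,0],
    [0,0,0,0,0,0],
    [0,0,0,0,0,0],
    [0,0,0,0,0,0]
  ],
  "grip": 0,
  "force": 35
}}

```text
clock: 35.55
position: [0.4736, 0.3888, 0.025]
ee_rot: [-0.187, 3.136, 0.001]
force: [-0.4, -0.8, 5.0]
width: 0.672
```

{"method": "move_arm", "body": {
  "series": [
    [0,0,1,0,0,0],
    [0,0,3,0,0,0],
    [0,0,4,0,0,0],
    [0,0,4,0,0,0],
    [0,0,4,0,0,0],
    [0,0,4,0,0,0],
    [0,0,3,0,0,0],
    [0,0,0,0,0,0]
  ]
}}

```text
clock: 36.35
position: [0.4738, 0.3902, 0.2595]
ee_rot: [-0.187, 3.131, 0.007]
force: [-0.1, 0.2, -1.8]
width: 0.673
```

Run:
```python
from h import *
st(); delta(*cw(0,0),.25,C[2]+np.pi/2)
```

```text
t 36.4 pos [0.4738 0.3902 0.2595] joints [-0.17  0.58 -0.96  1.53  0.49  1.28  0.5 ] F [-0.1  0.2 -1.8] w 61.9 mm
  shift cm [0.8, -36.85, -0.95] turn deg [-0.26, 0.25, 1.42] alt -/+180
```

{"method": "move_arm", "body": {
  "series": [
    [0.1,-4,0,0,0,0.2],
    [0.1,-4,0,0,0,0.2],
    [0.1,-4,0,0,0,0.2],
    [0.1,-4,0,0,0,0.2],
    [0.1,-4,0,0,0,0.2],
    [0.1,-4,0,0,0,0.2],
    [0.1,-4,0,0,0,0.2],
    [0.1,-4,0,0,0,0]
  ]
}}

```text
clock: 37.15
position: [0.4803, 0.0664, 0.2537]
ee_rot: [0.225, -3.132, 0.001]
force: [0.6, 0.1, -2.4]
width: 0.678
```

{"method": "move_arm", "body": {
  "series": [
    [0.1,-3,-0.5,0,0,0],
    [0,-1.8,-0.5,0,0,0],
    [0,0,0,0,0,0],
    [0,0,0,0,0,0],
    [0,0,0,0,0,0]
  ]
}}

```text
clock: 37.65
position: [0.4822, 0.0217, 0.2446]
ee_rot: [0.228, -3.133, -0.001]
force: [-0.1, 0.0, -2.4]
width: 0.671
```

Run:
```python
from h import *
st(); delta(*cw(0,0),.19,C[2]+np.pi/2)
```

```text
t 37.6 pos [0.4822 0.0217 0.2446] joints [ 0.66  0.39 -1.06  1.85  0.38  1.12  1.18] F [-0.1  0.  -2.4] w 61.7 mm
  shift cm [-0.04, 0.0, -5.46] turn deg [-0.04, -0.01, -0.06] alt -/+180
```

{"method": "move_arm", "body": {
  "series": [
    [0,0,-3,0,0,0],
    [0,0,-2.5,0,0,0],
    [0,0,-0.7,0,0,0],
    [0,0,-0.7,0,0,0],
    [0,0,-0.7,0,0,0],
    [0,0,-0.7,0,0,0],
    [0,0,-0.7,0,0,0],
    [0,0,0,0,0,0]
  ]
}}

```text
clock: 38.45
position: [0.4824, 0.0211, 0.1542]
ee_rot: [-0.225, 3.133, 0.002]
force: [-0.0, 3.8, -3.6]
width: 0.671
```

Run:
```python
from h import *
st(); delta(*cw(0,0),.135,C[2]+np.pi/2)
```

```text
t 38.5 pos [0.4824 0.0211 0.1542] joints [ 0.58  0.5  -0.98  1.97  0.51  0.94  1.06] F [-0.   3.8 -3.6] w 61.8 mm
  shift cm [-0.06, 0.06, -1.92] turn deg [-0.07, -0.0, 0.02] alt -/+180
```

{"method": "move_arm", "body": {
  "series": [
    [0,0.1,-0.6,0,0,0],
    [0,0,-0.6,0,0,0],
    [0,0,-0.5,0,0,0],
    [0,0,0,0,0,0],
    [0,0,0,0,0,0]
  ]
}}

```text
clock: 38.95
position: [0.4823, 0.0212, 0.1374]
ee_rot: [0.225, -3.133, 0.0]
force: [0.3, 0.2, -2.2]
width: 0.671
```

Run:
```python
from h import *
st(); delta(*cw(0,0),.135,C[2]+np.pi/2)
```

```text
t 39.0 pos [0.4823 0.0212 0.1374] joints [ 0.56  0.52 -0.96  1.99  0.53  0.91  1.04] F [ 0.3  0.2 -2.2] w 61.7 mm
  shift cm [-0.05, 0.05, -0.24] turn deg [0.02, -0.03, 0.04] alt -/+180
```

{"method": "move_arm", "body": {
  "series": [
    [0,0,-0.25,0,0,0],
    [0,0,0,0,0,0],
    [0,0,0,0,0,0]
  ]
}}

```text
clock: 39.25
position: [0.4827, 0.0213, 0.1353]
ee_rot: [-0.225, 3.133, -0.0]
force: [0.6, -0.9, -0.9]
width: 0.672
```

{"method": "move_arm", "body": {
  "series": [
    [0,0,0,0,0,0],
    [0,0,0,0,0,0],
    [0,0,0,0,0,0],
    [0,0,0,0,0,0]
  ],
  "grip": 0.95
}}

```text
clock: 39.65
position: [0.4824, 0.0215, 0.1351]
ee_rot: [-0.225, 3.133, 0.0]
force: [-0.7, 0.4, 0.6]
width: 0.934
```

{"method": "move_arm", "body": {
  "series": [
    [0,0,2,0,0,0],
    [0,0,4,0,0,0],
    [0,0,4,0,0,0],
    [0,0,4,0,0,0],
    [0,0,4,0,0,0],
    [0,0,0,0,0,0]
  ]
}}

```text
clock: 40.25
position: [0.4846, 0.0228, 0.32]
ee_rot: [-0.225, 3.126, -0.0]
force: [-0.1, 0.3, -0.9]
width: 0.949
```

Run:
```python
from h import *
st()
p=find('lid_rib',[.462,-.391,.03]); p=refine(p,.176,.08,.016,('top',)); p=refine(p,.176,.08,.016,('top',),1.5); delta(p[0],p[1],.30,p[2]+np.pi/2)
d=imaging.get_image('top')
# dark rib centroid
c=proj(d,[[p[0],p[1],.044]])[0]; x,y=int(c[0]),int(c[1]); g=cv2.cvtColor(d['color'],cv2.COLOR_RGB2GRAY)[y-12:y+13,x-8:x+9]; m=g<70; ys,xs=np.nonzero(m); print('rib',back(d,[[x-8+xs.mean(),y-12+ys.mean()]],.040).round(4),m.sum())
d=imaging.get_image('scene'); a=d['color'][130:330,150:360]; save(cv2.resize(a,None,fx=3,fy=3,interpolation=cv2.INTER_CUBIC),'q4.png')
```

```text
t 40.2 pos [0.4846 0.0228 0.32  ] joints [ 0.72  0.32 -1.11  1.73  0.3   1.27  1.25] F [-0.1  0.3 -0.9] w 87.3 mm
lid_rib top p 0.71 pose [ 0.4644 -0.3913  0.0512] err 0.084
lid_rib scene p 0.86 pose [ 0.4656 -0.388   0.1017] err 0.098
lid_rib both [ 0.4647 -0.3907  0.0386] 0.203
   edge top 0 1  off -0.85 16
   edge top 0 -1  off -0.8 18
   edge top 1 1 facing off 0.0 19
   edge top 1 -1  off -0.25 14
  refined [ 0.4618 -0.3904  0.0345]
   edge top 0 1  off 0.0 15
   edge top 0 -1  off 0.0 17
   edge top 1 1 facing off 0.2 20
   edge top 1 -1  off -0.15 15
  refined [ 0.4618 -0.3905  0.0297]
  shift cm [-2.0, -41.17, -1.39] turn deg [-0.0, -0.12, -6.53] alt -/+180
rib [[ 0.4614 -0.3878  0.04  ]] 72
```

View pics/q4.png

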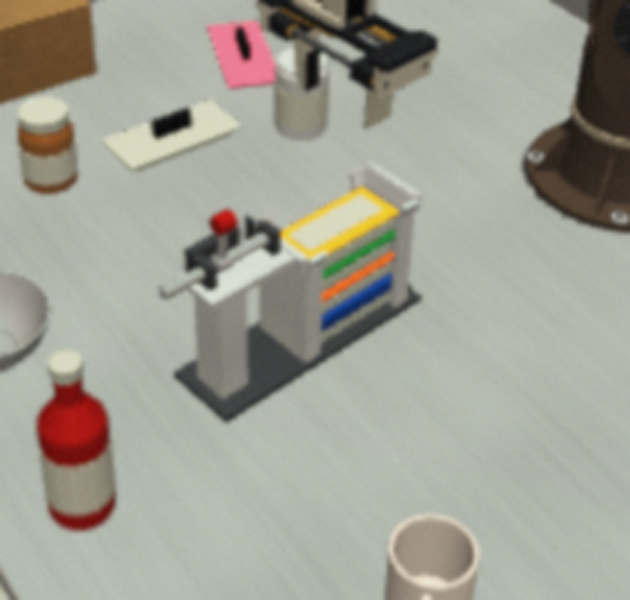

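{"method": "move_arm", "body": {
  "series": [
    [-0.3,-4.5,0,0,0,-1],
    [-0.3,-4.5,0,0,0,-1],
    [-0.3,-4.5,0,0,0,-1],
    [-0.2,-4.5,0,0,0,-1],
    [-0.2,-4.5,0,0,0,-1],
    [-0.2,-4.5,0,0,0,-1],
    [-0.2,-4.5,0,0,0,-0.5],
    [-0.2,-4.5,0,0,0,0]
  ],
  "grip": 1
}}

```text
clock: 41.45
position: [0.4629, -0.3404, 0.3145]
ee_rot: [0.046, -3.14, -0.001]
force: [0.7, 0.4, 0.6]
width: 0.999
```

{"method": "move_arm", "body": {
  "series": [
    [-0.1,-4.5,-2,0,0,0],
    [0,-0.6,-4,0,0,0],
    [0,0,-4,0,0,0],
    [0,0,-4,0,0,0],
    [0,0,-4,0,0,0],
    [0,0,-4,0,0,0],
    [0,0,0,0,0,0],
    [0,0,0,0,0,0]
  ]
}}

```text
clock: 42.25
position: [0.4626, -0.3891, 0.0952]
ee_rot: [0.048, -3.14, -0.002]
force: [1.3, -0.8, 0.6]
width: 1.002
```

Run:
```python
from h import *
st(); delta(.4618,-.39,.038,.03+np.pi/2); find('lid_rib',[.4618,-.39,.03],('scene',))
```

```text
t 42.2 pos [ 0.4626 -0.3891  0.0952] joints [ 1.15  0.71 -0.82  1.73  0.61  0.97  1.69] F [ 1.3 -0.8  0.6] w 92.2 mm
  shift cm [-0.08, -0.09, -5.72] turn deg [-0.09, -0.04, -0.03] alt -/+180
lid_rib scene p 0.68 pose [ 0.4651 -0.3853  0.0582] err 0.121
```

{"method": "move_arm", "body": {
  "series": [
    [-0.05,-0.05,-2.5,0,0,0],
    [0,0,-2,0,0,0],
    [0,0,-1.2,0,0,0],
    [0,0,0,0,0,0],
    [0,0,0,0,0,0]
  ]
}}

```text
clock: 42.85
position: [0.4628, -0.3903, 0.0394]
ee_rot: [-0.047, 3.14, -0.001]
force: [0.4, 0.5, 0.1]
width: 0.999
```

{"method": "move_arm", "body": {
  "series": [
    [0,0,0,0,0,0],
    [0,0,0,0,0,0],
    [0,0,0,0,0,0],
    [0,0,0,0,0,0],
    [0,0,0,0,0,0],
    [0,0,0,0,0,0],
    [0,0,0,0,0,0],
    [0,0,0,0,0,0]
  ],
  "grip": 0,
  "force": 40
}}

```text
clock: 43.65
position: [0.4619, -0.39, 0.0381]
ee_rot: [0.047, -3.141, -0.0]
force: [0.3, 0.1, -0.1]
width: 0.353
```

{"method": "move_arm", "body": {
  "series": [
    [0,0,0,0,0,0],
    [0,0,0,0,0,0],
    [0,0,0,0,0,0],
    [0,0,0,0,0,0],
    [0,0,0,0,0,0]
  ]
}}

```text
clock: 44.15
position: [0.4619, -0.39, 0.0381]
ee_rot: [0.047, -3.141, -0.0]
force: [0.2, 0.1, -1.1]
width: 0.15
```

Run:
```python
from h import *
st(); delta(*cw(0,0),.26,C[2]+np.pi/2)
```

```text
t 44.1 pos [ 0.4619 -0.39    0.0381] joints [ 1.11  0.78 -0.77  1.77  0.68  0.88  1.63] F [ 0.2  0.1 -1.1] w 13.8 mm
  shift cm [1.99, 41.17, 22.19] turn deg [-0.01, -0.0, 6.53] alt -/+180
```

{"method": "move_arm", "body": {
  "series": [
    [0,0,1,0,0,0],
    [0,0,3,0,0,0],
    [0,0,4,0,0,0],
    [0,0,4,0,0,0],
    [0,0,4,0,0,0],
    [0,0,4,0,0,0],
    [0,0,2,0,0,0],
    [0,0,0,0,0,0]
  ]
}}

```text
clock: 44.95
position: [0.4633, -0.3902, 0.2617]
ee_rot: [-0.047, 3.137, -0.005]
force: [1.4, -0.5, -3.2]
width: 0.148
```

{"method": "move_arm", "body": {
  "series": [
    [0.2,4,0,0,0,0.8],
    [0.2,4,0,0,0,0.8],
    [0.2,4,0,0,0,0.8],
    [0.2,4,0,0,0,0.8],
    [0.2,4,0,0,0,0.8],
    [0.2,4,0,0,0,0.8],
    [0.2,4,0,0,0,0.8],
    [0.2,4,0,0,0,0.9]
  ]
}}

```text
clock: 45.75
position: [0.4766, -0.0688, 0.2567]
ee_rot: [0.225, -3.131, -0.0]
force: [1.1, -0.2, -3.4]
width: 0.149
```

{"method": "move_arm", "body": {
  "series": [
    [0.2,4,0,0,0,0],
    [0.2,3.5,0,0,0,0],
    [0,1.7,0,0,0,0],
    [0,0,0,0,0,0],
    [0,0,0,0,0,0],
    [0,0,0,0,0,0]
  ]
}}

```text
clock: 46.35
position: [0.4815, 0.0205, 0.2572]
ee_rot: [0.222, -3.132, 0.001]
force: [-0.1, 0.1, -3.5]
width: 0.151
```

Run:
```python
from h import *
st(); delta(*cw(0,0),.21,C[2]+np.pi/2)
```

```text
t 46.4 pos [0.4815 0.0205 0.2572] joints [ 0.67  0.38 -1.07  1.83  0.36  1.15  1.2 ] F [-0.1  0.1 -3.5] w 13.9 mm
  shift cm [0.03, 0.12, -4.72] turn deg [0.03, -0.09, 0.13] alt -/+180
```

{"method": "move_arm", "body": {
  "series": [
    [0.03,0.1,-2,0,0,0.1],
    [0,0,-2,0,0,0],
    [0,0,-1,0,0,0],
    [0,0,-0.5,0,0,0],
    [0,0,0,0,0,0],
    [0,0,0,0,0,0]
  ]
}}

```text
clock: 46.95
position: [0.4827, 0.0229, 0.2037]
ee_rot: [-0.227, 3.133, 0.0]
force: [0.8, -0.2, -4.0]
width: 0.15
```

Run:
```python
from h import *
st(); delta(*cw(0,0),.188,C[2]+np.pi/2)
d=imaging.get_image('scene'); a=d['color'][150:270,190:300]; save(cv2.resize(a,None,fx=5,fy=5,interpolation=cv2.INTER_CUBIC),'q5.png')
```

```text
t 47.0 pos [0.4827 0.0229 0.2037] joints [ 0.62  0.43 -1.02  1.91  0.43  1.04  1.13] F [ 0.8 -0.2 -4. ] w 13.8 mm
  shift cm [-0.09, -0.12, -1.57] turn deg [-0.01, 0.05, -0.04] alt -/+180
```

View pics/q5.png

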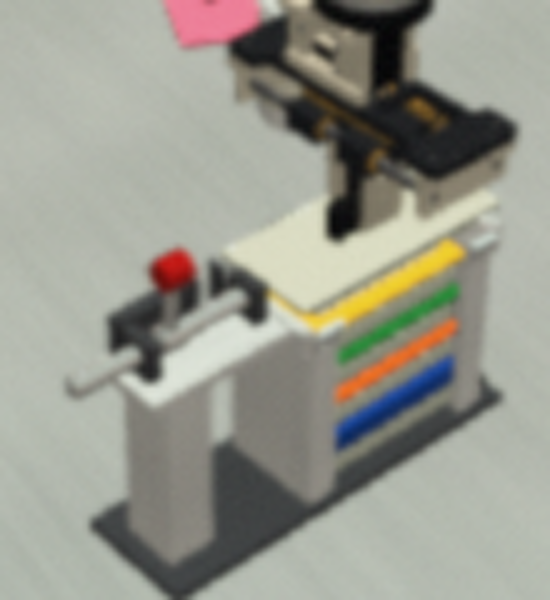

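{"method": "move_arm", "body": {
  "series": [
    [-0.06,-0.08,-0.5,0,0,0],
    [0,0,-0.5,0,0,0],
    [0,0,-0.5,0,0,0],
    [0,0,-0.2,0,0,0],
    [0,0,0,0,0,0],
    [0,0,0,0,0,0]
  ]
}}

```text
clock: 47.6
position: [0.4818, 0.0221, 0.1877]
ee_rot: [-0.228, 3.133, -0.003]
force: [-8.7, -4.9, 24.2]
width: 0.149
```

Run:
```python
from h import *
st(); delta(*cw(0,0),.188,C[2]+np.pi/2)
```

```text
t 47.6 pos [0.4818 0.0221 0.1877] joints [ 0.61  0.45 -1.01  1.93  0.45  1.01  1.11] F [-8.7 -4.9 24.2] w 13.7 mm
  shift cm [0.0, -0.04, 0.03] turn deg [0.12, 0.04, -0.06] alt -/+180
```

{"method": "move_arm", "body": {
  "series": [
    [0,0,0,0,0,0],
    [0,0,0,0,0,0],
    [0,0,0,0,0,0],
    [0,0,0,0,0,0]
  ],
  "grip": 0.45
}}

```text
clock: 48.0
position: [0.4817, 0.0222, 0.186]
ee_rot: [0.228, -3.133, -0.0]
force: [0.9, -1.2, 0.2]
width: 0.428
```

{"method": "move_arm", "body": {
  "series": [
    [0,0,2,0,0,0],
    [0,0,3,0,0,0],
    [0,0,4,0,0,0],
    [0,0,4,0,0,0],
    [0,0,0,0,0,0],
    [0,0,0,0,0,0]
  ]
}}

```text
clock: 48.6
position: [0.482, 0.0221, 0.3166]
ee_rot: [-0.227, 3.132, -0.001]
force: [-0.5, -0.0, -0.5]
width: 0.451
```

Run:
```python
from h import *
st(); delta(*cw(.165,0),.30,C[2])
d=imaging.get_image('scene'); a=d['color'][150:270,190:300].copy()
b=cv2.resize(a,None,fx=5,fy=5,interpolation=cv2.INTER_CUBIC)
for z in(.160,.166):
    P=[[*cw(x,y),z] for x,y in((.088,.04),(.088,-.04),(-.088,-.04),(-.088,.04))]; u=(proj(d,P)-[190,150]+.5)*5-.5; cv2.polylines(b,[u.astype(np.int32)],True,(0,255,0),1)
save(b,'q6.png')
```

```text
t 48.6 pos [0.482  0.0221 0.3166] joints [ 0.71  0.32 -1.1   1.74  0.3   1.26  1.26] F [-0.5 -0.  -0.5] w 41.5 mm
  shift cm [16.31, 2.33, -1.66] turn deg [-0.05, 0.08, 89.96] alt -/+180
```

View pics/q6.png

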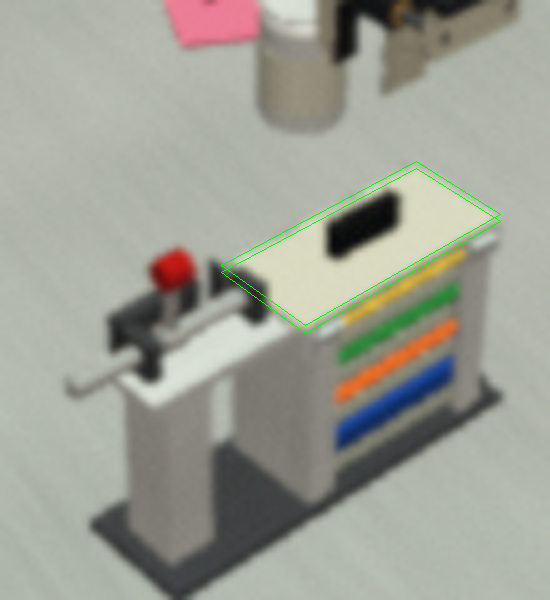

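{"method": "move_arm", "body": {
  "series": [
    [1.6,0.23,0,0,0,-8.2],
    [1.6,0.23,0,0,0,-8.2],
    [1.6,0.23,0,0,0,-8.2],
    [1.6,0.23,0,0,0,-8.2],
    [1.6,0.23,0,0,0,-8.2],
    [1.6,0.23,0,0,0,-8.2],
    [1.6,0.23,0,0,0,-8.2],
    [1.6,0.23,0,0,0,-8.2]
  ],
  "grip": 0.6
}}

```text
clock: 49.45
position: [0.6097, 0.0405, 0.314]
ee_rot: [-1.512, -2.751, 0.003]
force: [-0.6, -0.0, 0.3]
width: 0.6
```

{"method": "move_arm", "body": {
  "series": [
    [1.6,0.23,0,0,0,-8.2],
    [1.6,0.23,0,0,0,-8.2],
    [0.3,0,0,0,0,-8.0],
    [0,0,0,0,0,0],
    [0,0,0,0,0,0],
    [0,0,0,0,0,0]
  ]
}}

```text
clock: 50.05
position: [0.6441, 0.0451, 0.3155]
ee_rot: [-2.05, -2.38, 0.002]
force: [0.6, 0.0, 0.3]
width: 0.602
```

Run:
```python
from h import *
st(); delta(*cw(.165,0),.233,C[2])
```

```text
t 50.0 pos [0.6441 0.0451 0.3155] joints [ 0.24  0.5  -0.63  1.37  0.29  1.36 -0.24] F [0.6 0.  0.3] w 55.4 mm
  shift cm [0.1, 0.03, -8.25] turn deg [0.02, -0.06, -0.26] alt -/+180
```

{"method": "move_arm", "body": {
  "series": [
    [0.1,0,-3,0,0,-0.3],
    [0,0,-3,0,0,0],
    [0,0,-1.5,0,0,0],
    [0,0,-0.9,0,0,0],
    [0,0,0,0,0,0],
    [0,0,0,0,0,0]
  ]
}}

```text
clock: 50.65
position: [0.6462, 0.0453, 0.2332]
ee_rot: [2.06, 2.371, 0.002]
force: [0.1, 1.0, -0.2]
width: 0.598
```

{"method": "move_arm", "body": {
  "series": [
    [0,0,0,0,0,0],
    [0,0,0,0,0,0],
    [0,0,0,0,0,0],
    [0,0,0,0,0,0],
    [0,0,0,0,0,0],
    [0,0,0,0,0,0],
    [0,0,0,0,0,0]
  ],
  "grip": 0,
  "force": 15
}}

```text
clock: 51.35
position: [0.6449, 0.0451, 0.2323]
ee_rot: [-2.06, -2.371, 0.002]
force: [-5.5, -0.8, 5.2]
width: 0.239
```

Run:
```python
from h import *
st(); delta(*cw(.12,0),.231,C[2])
```

```text
t 51.4 pos [0.6449 0.0451 0.2323] joints [ 0.24  0.56 -0.61  1.49  0.33  1.2  -0.29] F [-5.5 -0.8  5.2] w 22.0 mm
  shift cm [-4.43, -0.61, -0.13] turn deg [0.03, -0.07, 0.23] alt -/+180
```

Slide across (−x of carrier, 45 mm plus a millimetre).

{"method": "move_arm", "body": {
  "series": [
    [-0.7,-0.1,0,0,0,0],
    [-0.7,-0.1,0,0,0,0],
    [-0.7,-0.1,0,0,0,0],
    [-0.7,-0.1,0,0,0,0],
    [-0.7,-0.1,0,0,0,0],
    [-0.6,-0.09,0,0,0,0],
    [-0.4,-0.06,0,0,0,0],
    [0,0,0,0,0,0]
  ]
}}

```text
clock: 52.15
position: [0.6001, 0.0386, 0.2323]
ee_rot: [2.061, 2.371, -0.0]
force: [0.5, 0.5, 4.4]
width: 0.242
```

{"method": "move_arm", "body": {
  "series": [
    [0,0,0,0,0,0],
    [0,0,0,0,0,0]
  ]
}}

```text
clock: 52.35
position: [0.6001, 0.0387, 0.2323]
ee_rot: [-2.06, -2.371, 0.002]
force: [-2.9, 1.0, 6.1]
width: 0.235
```

Run:
```python
from h import *
st(); delta(*cw(.12,0),.231,C[2])
```

```text
t 52.4 pos [0.6001 0.0387 0.2323] joints [ 0.28  0.49 -0.63  1.61  0.31  1.15 -0.29] F [-2.9  1.   6.1] w 21.7 mm
  shift cm [0.04, 0.02, -0.13] turn deg [0.02, -0.07, 0.23] alt -/+180
```

{"method": "move_arm", "body": {
  "series": [
    [-0.15,-0.02,0,0,0,0],
    [0,0,0,0,0,0],
    [0,0,0,0,0,0]
  ]
}}

```text
clock: 52.65
position: [0.5999, 0.0386, 0.2324]
ee_rot: [2.06, 2.371, 0.002]
force: [4.8, 1.2, 2.7]
width: 0.235
```

Run:
```python
from h import *
st()
# arc waypoints relative to current knob, carrier frame: y=-55 sin t, z=55 cos t (cm shifts per step)
t=np.linspace(0,1.6,17); y=-5.5*np.sin(t); z=5.5*np.cos(t)
for a,b,c in zip(np.diff(y),np.diff(z),t[1:]): print(round(c,2),(-np.sin(C[2])*a).round(2),(np.cos(C[2])*a).round(2),b.round(2))
```

```text
t 52.6 pos [0.5999 0.0386 0.2324] joints [ 0.28  0.49 -0.63  1.61  0.31  1.14 -0.29] F [4.8 1.2 2.7] w 21.6 mm
0.1 0.08 -0.54 -0.03
0.2 0.08 -0.54 -0.08
0.3 0.08 -0.53 -0.14
0.4 0.07 -0.51 -0.19
0.5 0.07 -0.49 -0.24
0.6 0.07 -0.46 -0.29
0.7 0.06 -0.43 -0.33
0.8 0.06 -0.4 -0.37
0.9 0.05 -0.36 -0.41
1.0 0.05 -0.32 -0.45
1.1 0.04 -0.27 -0.48
1.2 0.03 -0.22 -0.5
1.3 0.02 -0.17 -0.52
1.4 0.02 -0.12 -0.54
1.5 0.01 -0.07 -0.55
1.6 0.0 -0.01 -0.55
```

At the stop. Swing the handle along the arc.

{"method": "move_arm", "body": {
  "series": [
    [0.08,-0.54,-0.03,0,0,0],
    [0.08,-0.54,-0.08,0,0,0],
    [0.08,-0.53,-0.14,0,0,0],
    [0.07,-0.51,-0.19,0,0,0],
    [0.07,-0.49,-0.24,0,0,0],
    [0.07,-0.46,-0.29,0,0,0],
    [0,0,0,0,0,0]
  ],
  "force": 10
}}

```text
clock: 53.35
position: [0.6043, 0.0064, 0.222]
ee_rot: [2.062, 2.369, 0.0]
force: [6.7, -1.4, 1.5]
width: 0.238
```

Run:
```python
from h import *
st(); delta(*cw(.12,-.055*np.sin(.6)),.176+.055*np.cos(.6),C[2])
```

```text
t 53.4 pos [0.6043 0.0064 0.222 ] joints [ 0.33  0.5  -0.62  1.62  0.32  1.13 -0.24] F [ 6.7 -1.4  1.5] w 21.9 mm
  shift cm [0.07, 0.18, -0.06] turn deg [0.03, 0.05, 0.32] alt -/+180
```

Past 0.45 rad freely. Continue.

{"method": "move_arm", "body": {
  "series": [
    [0.06,-0.43,-0.33,0,0,0],
    [0.06,-0.4,-0.37,0,0,0],
    [0.05,-0.36,-0.41,0,0,0],
    [0.05,-0.32,-0.45,0,0,0],
    [0.04,-0.27,-0.48,0,0,0],
    [0,0,0,0,0,0]
  ]
}}

```text
clock: 53.95
position: [0.6069, -0.012, 0.2013]
ee_rot: [2.062, 2.368, -0.001]
force: [7.1, -1.9, 0.8]
width: 0.237
```

{"method": "move_arm", "body": {
  "series": [
    [0.03,-0.22,-0.5,0,0,0],
    [0.02,-0.17,-0.52,0,0,0],
    [0.02,-0.12,-0.54,0,0,0],
    [0.01,-0.07,-0.55,0,0,0],
    [0,0,-0.6,0,0,0],
    [0,0,0,0,0,0],
    [0,0,0,0,0,0]
  ]
}}

```text
clock: 54.65
position: [0.6078, -0.0185, 0.1743]
ee_rot: [2.062, 2.367, -0.002]
force: [8.1, -4.9, -0.9]
width: 0.237
```

Run:
```python
from h import *
st(); delta(*cw(.12,-.055),.176,C[2])
```

```text
t 54.6 pos [ 0.6078 -0.0185  0.1743] joints [ 0.35  0.55 -0.6   1.67  0.35  1.04 -0.23] F [ 8.1 -4.9 -0.9] w 21.8 mm
  shift cm [0.06, 0.29, 0.17] turn deg [0.13, 0.05, 0.36] alt -/+180
```

{"method": "move_arm", "body": {
  "series": [
    [0.05,0.2,-0.2,0,0,0],
    [0,0,-0.2,0,0,0],
    [0,0,0,0,0,0],
    [0,0,0,0,0,0]
  ]
}}

```text
clock: 55.05
position: [0.6077, -0.0176, 0.1701]
ee_rot: [2.063, 2.367, -0.005]
force: [6.4, -7.3, -0.2]
width: 0.242
```

Run:
```python
from h import *
st()
d=imaging.get_image('scene'); a=d['color'][170:260,190:280]
save(cv2.resize(a,None,fx=6,fy=6,interpolation=cv2.INTER_CUBIC),'q7.png')
```

```text
t 55.0 pos [ 0.6077 -0.0176  0.1701] joints [ 0.34  0.55 -0.6   1.67  0.36  1.03 -0.24] F [ 6.4 -7.3 -0.2] w 22.2 mm
```

{"method": "move_arm", "body": {
  "series": [
    [0,0,0,0,0,0],
    [0,0,0,0,0,0],
    [0,0,0,0,0,0]
  ],
  "grip": 0.42
}}

```text
clock: 55.4
position: [0.6065, -0.0139, 0.1702]
ee_rot: [-2.059, -2.37, 0.003]
force: [1.4, -0.5, -0.6]
width: 0.409
```

{"method": "move_arm", "body": {
  "series": [
    [0,-0.3,2,0,0,0],
    [0,0,4,0,0,0],
    [0,0,4,0,0,0],
    [0,-2,4,0,0,0],
    [0,-4,0,0,0,0],
    [0,-4,0,0,0,0],
    [0,-4,0,0,0,0],
    [0,0,0,0,0,0]
  ]
}}

```text
clock: 56.2
position: [0.6063, -0.1646, 0.3097]
ee_rot: [2.071, 2.362, -0.007]
force: [0.3, -0.5, -0.7]
width: 0.421
```

Run:
```python
from h import *
st(); ims=[]
for c in('top','scene'):
    d=imaging.get_image(c); print(c,proj(d,[[*cw(.12,-.055),.176]]).round(1))
    for o in outline_of(c,'knob'): ys,xs=np.nonzero(o['mask']); print(round(o['p'],2),o['rect'],xs.mean().round(1),ys.mean().round(1))
    x,y,w,h=(200,120,65,120) if c=='top' else (190,160,110,110)
    k=600/h; b=cv2.resize(d['color'][y:y+h,x:x+w],(int(w*k*.9),540),interpolation=cv2.INTER_CUBIC); ims.append(b)
o=np.hstack(ims); print(o.shape); save(o[:, :],'q8.png') if o.shape[1]<=800 else save(cv2.resize(o,(800,int(540*800/o.shape[1]))),'q8.png')
```

```text
t 56.2 pos [ 0.6063 -0.1646  0.3097] joints [ 0.57  0.47 -0.6   1.43  0.27  1.33  0.08] F [ 0.3 -0.5 -0.7] w 38.7 mm
top [[243.9 154.5]]
0.64 [222.7, 150.3, 27.0, 8.8] 239.5 154.5
0.56 [346.8, 140.0, 21.6, 29.1] 356.1 154.8
scene [[223.3 202.1]]
0.52 [218.3, 196.6, 19.3, 15.4] 227.6 204.3
(540, 832, 3)
```

View pics/q8.png

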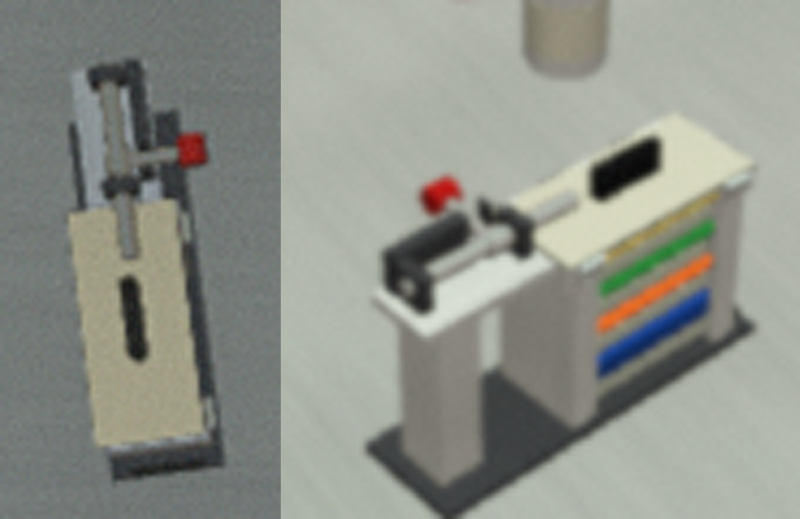

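```bash
cat > ang.py <<'E'
from h import *
for c,(x,y,w,h) in(('top',(225,140,35,30)),('scene',(208,185,40,40))):
    d=imaging.get_image(c); a=d['color'][y:y+h,x:x+w].astype(int); m=(a[...,0]>80)&(a[...,0]>2.2*a[...,1]); ys,xs=np.nonzero(m); print(c,'red',(x+xs.mean()).round(2),(y+ys.mean()).round(2),m.sum())
    for t in(1.2,1.3,1.4,1.5,1.57,1.65): print('  ',t,proj(d,[[*cw(.12,-.055*np.sin(t)),.176+.055*np.cos(t)]])[0].round(1))
E
python3 ang.py
```

```text
top red 243.78 154.0 36
   1.2 [242.5 153.2]
   1.3 [243.1 153.5]
   1.4 [243.6 153.8]
   1.5 [243.9 154.2]
   1.57 [243.9 154.5]
   1.65 [244.  154.8]
scene red 223.19 200.81 31
   1.2 [223.9 197.7]
   1.3 [223.6 198.8]
   1.4 [223.4 199.9]
   1.5 [223.3 201.2]
   1.57 [223.3 202.1]
   1.65 [223.3 203.2]
```

Run:
```python
from h import *
delta(*cw(.12,-.057),.23,C[2])
```

```text
shift cm [0.12, 13.74, -8.1] turn deg [-0.04, -0.01, 0.09] alt -/+180
```

{"method": "move_arm", "body": {
  "series": [
    [0.1,4,0,0,0,0],
    [0,4,0,0,0,0],
    [0,4,0,0,0,0],
    [0,1.7,-2,0,0,0],
    [0,0,-3,0,0,0],
    [0,0,-2,0,0,0],
    [0,0,-1,0,0,0],
    [0,0,0,0,0,0]
  ],
  "grip": 0
}}

```text
clock: 57.3
position: [0.6078, -0.0192, 0.2299]
ee_rot: [-2.058, -2.371, 0.002]
force: [-0.2, -0.6, -0.2]
width: 0.005
```

{"method": "move_arm", "body": {
  "series": [
    [0,0,0,0,0,0],
    [0,0,-0.5,0,0,0],
    [0,0,-0.5,0,0,0],
    [0,0,-0.5,0,0,0],
    [0,0,0,0,0,0],
    [0,0,0,0,0,0]
  ]
}}

```text
clock: 57.9
position: [0.6085, -0.0199, 0.2158]
ee_rot: [-2.061, -2.371, 0.0]
force: [-0.6, -0.2, 0.7]
width: 0.007
```

Run:
```python
from h import *
st(); delta(*cw(.12,-.057),.206,C[2])
```

```text
t 57.9 pos [ 0.6085 -0.0199  0.2158] joints [ 0.36  0.51 -0.62  1.61  0.32  1.12 -0.2 ] F [-0.6 -0.2  0.7] w 0.6 mm
  shift cm [0.02, 0.24, -0.98] turn deg [-0.0, -0.01, 0.24] alt -/+180
```

{"method": "move_arm", "body": {
  "series": [
    [0,0,-0.3,0,0,0],
    [0,0,-0.3,0,0,0],
    [0,0,-0.3,0,0,0],
    [0,0,0,0,0,0],
    [0,0,0,0,0,0]
  ]
}}

```text
clock: 58.4
position: [0.6085, -0.0198, 0.2068]
ee_rot: [-2.061, -2.371, 0.0]
force: [-0.0, 0.2, 0.2]
width: 0.003
```

{"method": "move_arm", "body": {
  "series": [
    [0,0,-0.15,0,0,0],
    [0,0,0,0,0,0],
    [0,0,0,0,0,0]
  ]
}}

```text
clock: 58.7
position: [0.6087, -0.0198, 0.206]
ee_rot: [2.06, 2.371, 0.001]
force: [-1.0, 0.6, 5.2]
width: 0.005
```

{"method": "move_arm", "body": {
  "series": [
    [0,0,-0.15,0,0,0],
    [0,0,0,0,0,0],
    [0,0,0,0,0,0]
  ]
}}

```text
clock: 59.0
position: [0.6093, -0.0197, 0.2055]
ee_rot: [2.06, 2.37, 0.002]
force: [-2.4, -0.5, 11.4]
width: 0.007
```

{"method": "move_arm", "body": {
  "series": [
    [0,0,2,0,0,0],
    [0,0,4,0,0,0],
    [0,-3,4,0,0,0],
    [0,-4,0,0,0,0],
    [0,-4,0,0,0,0],
    [0,-4,0,0,0,0],
    [0,0,0,0,0,0],
    [0,0,0,0,0,0]
  ]
}}

```text
clock: 59.8
position: [0.6083, -0.1709, 0.3034]
ee_rot: [-2.063, -2.368, 0.0]
force: [-0.1, 0.7, 0.7]
width: 0.006
```

```bash
python3 ang.py | grep red
python3 - <<'E'
from h import *
st(); D=imaging.get_image('top')
for n,z in(('mug',.09),('jar',.11),('can',.11)):
    o=outline_of('top',n)
    if o: ys,xs=np.nonzero(o[0]['mask']); print(n,back(D,[[xs.mean(),ys.mean()]],z*.6).round(3))
a=D['color'][110:300,100:430]; b=imaging.get_image('scene')['color'][130:330,150:360]
save(np.hstack([cv2.resize(a,(460,265)),cv2.resize(b,(278,265))]),'fin.png')
E
```

```text
top red 243.88 154.53 34
scene red 222.8 202.4 30
t 59.9 pos [ 0.6086 -0.1683  0.3039] joints [ 0.58  0.48 -0.61  1.43  0.27  1.32  0.1 ] F [-0.1  0.5  0.3] w 0.4 mm
mug [[0.639 0.395 0.054]]
jar [[ 0.636 -0.399  0.066]]
can [[ 0.291 -0.359  0.066]]
```

View pics/fin.png

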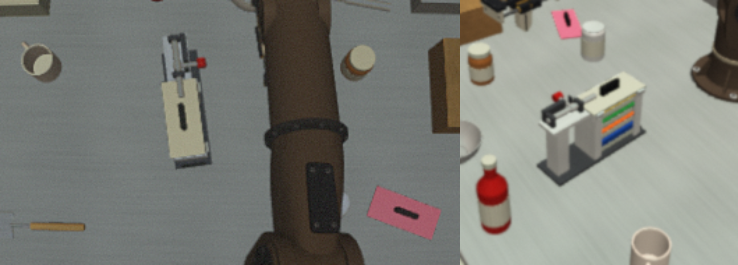

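```bash
python3 -c "
from cell import workorder
print(workorder.sign_off())"
```

```text
the job is handed in; nothing more can be done
None
```

The carrier is packed and handed in after about 60 s of robot time. I drew the bolt back, laid the cold plate in the pocket, and stacked the orange, green and yellow tubs on it. I then seated the white lid, slid the bolt across to its stop and swung the red handle down into the notch. The red-lidded tub was not in the scene.

**Lid:** it came down to the seated height (tool at 187.7 mm, 188 mm expected) under a push of about 28 N. It lies on the outline expected for a seated lid in the picture.

**Bolt and handle:** the bolt travelled 45 mm and stopped there. After I let go, the handle read only about 1.46 rad in the scene picture. I pressed it from above until it resisted at level, and both cameras then put the knob at about 1.57 rad.

**Bystanders:** the mug and jar are where they were. The top camera's last reading of the tin was 35 mm off because the arm half covered it. The scene picture shows it upright in its old place.

**Camera disagreement:** the two cameras disagreed by up to 8 mm on part positions. I went by the top camera, which matched the bolt's stop.

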